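# Hang a driver carrier on the curing rail

## Task

Take the carrier with the LED driver off the loading stand, hook it onto the open part of the curing rail, and slide it along the rail under the lamp housing until its nose is in line with the pointer. Leave it hanging there freely and still; do not drop it, do not knock the lamp housing with the robot, and leave the tools lying on the bench where they are.

Things in the scene. Friction and masses are not known exactly. Their poses are not given: they have to be found in the camera images.
- carrier: Loose aluminium hanger, about 0.4 kg with the grey LED driver on its back; hangs upright by itself. Origin: in the hook's throat, where the rail's axis lies when hung; y along the rail, z up, grip on the -x side. Hook: inverted U open below, 30 mm long in y, 18 mm inside, 45 degree roof, outer top 14 mm above the origin. Front leg: a 36 mm wide plate (x -13 to -10 mm) down to the nose.
- hook_lip (a point): End of the hook's rear leg, an outward flared lip: 31 mm below and 20 mm behind (+x) the carrier's origin. From here to the driver's top the back is open, 31 mm high. Raised 46 mm, the carrier moves level along its x from the grip side (+x) until the rail lies below the throat; lowered 46 mm, it sits. It comes off in reverse.
- carried_driver: Light-grey ribbed LED driver, 64 wide x 122 high x 39 mm deep, screwed to the back of the carrier's plate (part of it): x = -10 to +29 mm, 62 to 184 mm below the carrier's origin.
- grip (a point): Centre of the carrier's black grip block, 24 mm wide in y, 22 mm thick, 40 mm long; axes as the carrier's. At x -70, z +35 mm in its frame. Its length leans 35 degrees, top towards -x: fingers closing along y reach it tilted 35 degrees, travelling along (0.574, 0, -0.819) in these axes. A thin 20 mm wide stalk joins its lower end to the hook.
- nose (a point): Lowest point of the carrier, the pointed tip of its plate, at x -11.5, y 0, z -195 mm in the carrier's frame.
- rail_mid (a point): Middle of the curing rail, on its axis: fixed round 12 mm steel bar along y, 284 mm long, 215 mm above the bench; -x faces the robot. Posts below it and 20 mm blocks round it at y = -134 and +134 mm; usable between -120 and +120 mm. Open above from y +23 to +120 mm: only there can a hook be put on. Two pillars stand behind it from x = +45 mm.
- housing_edge (a point): Left-hand (+y) end of the lower front edge of the grey lamp housing, 30 mm above and 30 mm in front of the rail's axis; axes as the rail's. The housing covers the rail from here 165 mm to -y. Its face rises 60 mm, then overhangs 25 mm more to the front for another 40 mm. A hung carrier passes below, its grip in front of the face; a tool must lean back towards the robot to clear the overhang.
- curing_rail: The fixed curing rail with its lamp housing; origin on the bench 215 mm below rail_mid. Base plate 125 x 290 x 12 mm, centred there.
- pointer_tip (a point): Tip of the small fixed steel pointer on the base plate, 55 mm above the bench, 50 mm in front (-x) of the rail's axis; axes as the rail's. The carrier is at the mark when its nose has the same y as this, measured along the rail.
- stand_arm (a point): Point on the axis of the loading stand's arm; the carrier hangs within 8 mm of it at the start. Fixed round 12 mm bar along y, 215 mm above the bench, from a 16 mm post (below it, with a 22 mm block) at y +65 mm to an 18 mm end disc at -40 to -45 mm; free above, in front and behind.
- loading_stand: The fixed loading stand, origin under the middle of its 140 x 150 x 12 mm base plate, axes as its arm's. Raised 46 mm, the carrier is clear of the arm for sideways moves once drawn 45 mm to -x. Between this stand and the curing rail stands a low open organiser box, under 80 mm high, to pass over.
- tape_roll: Bystander: black roll of tape, 91 mm across, 18 mm high, lying on the bench.
- tape_measure: Bystander: tape measure 30 x 68 x 58 mm on the bench.
- screwdriver: Bystander: screwdriver 204 mm long lying on the bench, dark red handle.
- gauge_block: Bystander: plain block 36 x 36 x 30 mm on the bench.

How it is judged (in metres and radians):
On the way, in this order (a step that is already met when the one before it is completed fails the run):
1. the carrier is lifted off the loading stand (raised at least 32 mm) (z of carrier in the frame of stand_arm above 0.032 m), for 0.1 s.
2. the carrier's hook sits on the open part of the curing rail, before the lamp housing (x of carrier in the frame of rail_mid between -0.006 and 0.006 m and z of carrier in the frame of rail_mid between -0.005 and 0.005 m and contact force between carrier and curing_rail above 0.5 N and y of carrier in the frame of rail_mid between 0.03 and 0.125 m), for 0.2 s.
3. the carrier, still hooked, has been slid under the lamp housing to the pointer (within 8 mm) (x of carrier in the frame of rail_mid between -0.006 and 0.006 m and z of carrier in the frame of rail_mid between -0.005 and 0.005 m and contact force between carrier and curing_rail above 0.5 N and y of nose in the frame of pointer_tip between -0.008 and 0.008 m), for 0.2 s.
At the end, for the whole second after the job is handed in: The carrier hangs on the curing rail with the rail seated in its hook (within 5 mm in height, 6 mm across), upright within 7 degrees, at rest and let go, and its nose is within 8 mm of the pointer measured along the rail (all of step 3 and angle between carrier's own z axis and vertical below 0.12 rad and linear speed of carrier below 0.02 m/s and angular speed of carrier below 0.2 rad/s); the robot touches nothing.
It fails at once if the carrier is dropped (its hook comes below 180 mm over the bench) or tipped more than 45 degrees (height (world z) of carrier below 0.18 m or angle between carrier's own z axis and vertical above 0.785 rad).
It fails at once if the robot knocks the curing rail or its lamp housing (over 15 N) (contact force between any of the arm, the fingers and curing_rail above 15 N).
It fails at once if a bystander on the bench is shifted more than 20 mm (distance of any of tape_roll, tape_measure, screwdriver, gauge_block from where it was at the start of the episode above 0.02 m).
It also fails if it takes over 58 s, if anything falls off the work surface, if the arm or the gripper's body presses on something with over 40 N, if the wrist force passes 120 N, or if a joint passes its speed limit or range.

## Robot

A 6-joint arm with a two-finger parallel gripper is mounted at the origin on a cart in front of the work surface, level with it; the furniture and walls round the work are solid. World frame = base frame: x ahead of the robot, y to its left, z up, the work surface at z = 0. Lengths are in m, angles in degrees, forces in N, time in s.
With the tool pointing down it reaches from about 0.4 to 0.825 m from the base axis. Payload 7 kg.
Tool frame: the origin (TCP) lies on the centre line of the jaws, within the pads' length; the fingertips stand 22 mm ahead of it and the grasp point (between the pads) lies 3 mm ahead of it; z points along the fingers, y is the line along which they close (so a half turn about z gives the same grasp; the last joint's range is limited). The gripper opens to 88 mm and grips with 3 to 60 N. Pads are 19 mm wide; open, the fingers measure 130 mm over their backs; the gripper's body (78 mm by 193 mm) begins 47 mm behind the grasp point.
Start: joints at [86.465, 20.546, 0.682, 0, -70.136, -16.507], TCP at [0.231, 0.634, 0.249] pointing down, gripper open.
Joint ranges: [-176.03, 176.03], [-82.01, 121.73], [-58.28, 71.71], [-173.87, 95.51], [-174.79, -0.11], [-173.66, 173.66]. Speed limits (degrees/s): [136.94, 136.94, 172.46, 180, 180, 180].

## Interface

Orientations are given as [roll, pitch, yaw] about the fixed x, y, z axes, in that order (R = Rz(yaw) Ry(pitch) Rx(roll)).
In Python, from plant import get_state, cams, r gives the robot as it stands.
- The arm moves only by the tool apply_moves, never from a script. Its argument "targets" is a list of rows, each an object with "dp": the shift along the world's x, y, z in m, a list of three; "yaw": the turn about the world's z in degrees. In form: [{"dp": [x, y, z], "yaw": yaw}, ...]. A call has 1 to 20 rows; each row is the pose to reach, as a shift and turn from the pose commanded when the call began; what a row does not reach only later rows make up. A row lasts 1/12 s, in which the tool goes at most 41.7 mm and 7.16 degrees, less where a joint would pass 70% of its speed; a pose out of reach is approached as far as the arm can. A call with a gripper value outside its range is refused whole. "grip" is the gripper command: -1 is fully open, 1 is shut, values between are in proportion, set as the call begins (left out, the last holds). The fingers move at their own pace and stop on an object; "squeeze" is the grip in N (left out, the last holds). Time passes only in rows, so rows that repeat a pose let the fingers close. It gives the time, the measured TCP pose, the force, the opening and the grip force at its end, in the units of the state.
- get_state(): the state, without advancing time (a new reading comes with each control period).
- cams.capture(name): name is "scene" or "side" or "wrist"; returns a dict with "image" (420x560x3 uint8, red, green, blue), "range_z" (420x560 float32, m along the optical axis (not along the pixel's ray), 0 where there is no reading), "fx", "fy", "cx", "cy" (pixels), "R" (3x3) and "t" (3): a world point X has camera coordinates R X + t; the wrist camera has in their place "T_tool_cam" (4x4, takes a point from camera to tool coordinates, whose origin is the TCP and whose axes are the flange's). Camera axes: x right, y down, z forward; pixel columns grow to the right and rows downward; lengths in m; the calibration is good to about 2 mm. A picture is of the moment at which its call begins: read the wrist's pose just before it.
- r.close_job(): hands the job in; it is judged then, once.
The state is a dict: "time_s": time; "joints": joint angles; "qd": joint speeds; "joint_torque": joint torques, N m; "tcp_pos": TCP position; "eef_rot": TCP orientation; "contact_force": force on the tool from outside, world axes, zero at the start; "moment": the same for the moment, N m; "gripper_width": finger opening in m; "gripper_force": force on a finger pad.
Only numpy, scipy, OpenCV 4.12 (cv2) and the standard library are available. Lean on these libraries where they do the work, as an engineer would, in place of code of your own. Each camera call takes 0.05 s, during which the arm holds its last target. There are 200 camera calls.

## Working session

There is one attempt and no reset: what is moved stays moved. The work goes in short steps, Python scripts to look and compute and a tool call to move; the robot and the scene stay as the last step left them, time stands still between calls to the robot, and variables do not carry over. Pictures are saved under pics/ and viewed, at most 10 in all, crops included, and the job is handed in when it is done.

Besides the shell and the picture viewer there is one more tool, called as name([rows], argument=value, ...), one row to a line, values as JSON. apply_moves: Moves the arm, as the interface text tells. Its arguments: {"type":"object","properties":{"targets":{"type":"array","items":{"type":"object","properties":{"dp":{"type":"array","items":{"type":"number"}},"yaw":{"type":"number"}}}},"grip":{"type":"number"},"squeeze":{"type":"number"}},"required":["targets"]}

```bash
mkdir -p pics; ls
cat > h.py <<'E'
import numpy as np, cv2
from plant import get_state, cams, r
def cap(n):
    c=cams.capture(n); return c
def world(c,u,v,z=None):
    z=c["range_z"][int(v),int(u)] if z is None else z
    p=np.array([(u-c["cx"])/c["fx"]*z,(v-c["cy"])/c["fy"]*z,z])
    return c["R"].T@(p-c["t"])
def cloud(c):
    v,u=np.mgrid[:420,:560]; z=c["range_z"]
    p=np.stack([(u-c["cx"])/c["fx"]*z,(v-c["cy"])/c["fy"]*z,z],-1)
    if "R" in c: w=(p-c["t"])@c["R"]
    else: w=p
    w=w.astype(float); w[z==0]=np.nan
    return w
E
python3 - <<'E'
from h import *
s=get_state(); print({k:np.round(v,3) if not isinstance(v,dict) else v for k,v in s.items()})
ims=[]
import pickle
for n in["scene","side"]:
    c=cap(n); pickle.dump(c,open(n+".pkl","wb")); cv2.imwrite(f"pics/{n}0.png",c["image"][...,::-1]); print(n,"campos",-c["R"].T@c["t"],c["fx"], c["R"].round(2).tolist())
E
```

```text
pics
{'time_s': np.float64(0.0), 'joints': array([ 8.6465e+01,  2.0592e+01,  6.3400e-01, -2.2000e-02, -7.0137e+01,
       -1.6507e+01]), 'qd': array([-0.011, -0.036,  0.001, -0.005,  0.045,  0.032]), 'joint_torque': array([ 2.0000e-03, -5.8273e+01,  2.9305e+01,  6.9970e+00,  7.0000e-03,
       -0.0000e+00]), 'tcp_pos': array([0.231, 0.634, 0.248]), 'eef_rot': array([ 1.79904e+02, -7.00000e-03, -2.00490e+01]), 'contact_force': array([ 0.001, -0.852,  0.115]), 'moment': array([ 0.015, -0.059,  0.033]), 'gripper_force': np.float64(0.0), 'gripper_width': np.float64(0.088)}
scene campos [-0.42614859 -0.53938498  0.98849087] 427.979378453048 [[0.46, -0.89, 0.02], [-0.52, -0.29, -0.8], [0.72, 0.36, -0.6]]
side campos [1.09706833 0.51243996 1.24963938] 529.7666586394892 [[-0.7, 0.71, -0.01], [0.58, 0.57, -0.59], [-0.41, -0.42, -0.81]]
```

View pics/scene0.png

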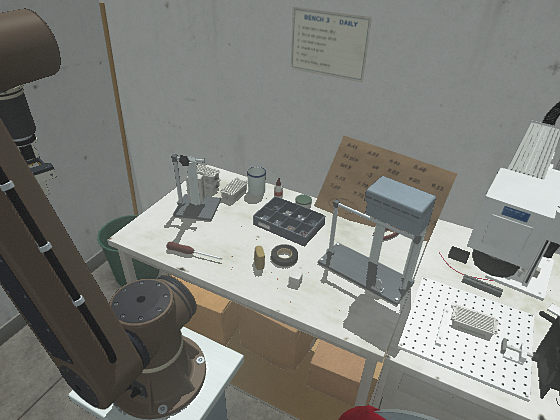

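View pics/side0.png

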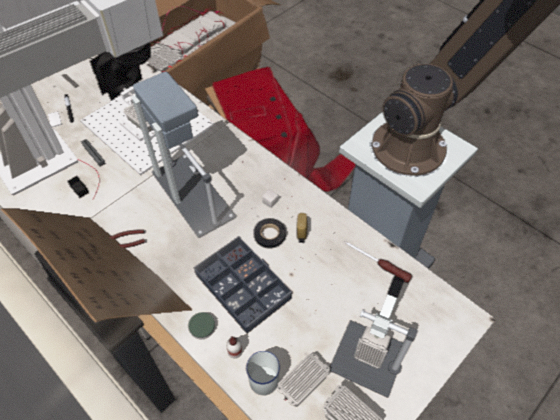

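Scene view: stand with carrier at about (195,185), organiser (288,220), curing rail with lamp housing at about (375,235), pointer near (378,285). Side view: stand about (375,340), rail about (185,160). Next, enlarged crops.

Run:
```python
import pickle
from h import *
c=pickle.load(open("scene.pkl","rb")); d=pickle.load(open("side.pkl","rb"))
def crop(c,u,v,w,h,W,H): return cv2.resize(c["image"][v:v+h,u:u+w,::-1],(W,H),interpolation=cv2.INTER_CUBIC)
a=crop(c,320,170,120,135,400,450); b=crop(c,160,145,90,90,400,400)
cv2.imwrite("pics/sc.png",np.hstack([a,cv2.copyMakeBorder(b,0,50,0,0,0)]))
a=crop(d,120,60,120,180,400,600); b=crop(d,320,260,120,150,400,500)
cv2.imwrite("pics/sd.png",np.hstack([a,cv2.copyMakeBorder(b,0,100,0,0,0)]))
```

```text
(no output)
```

View pics/sc.png

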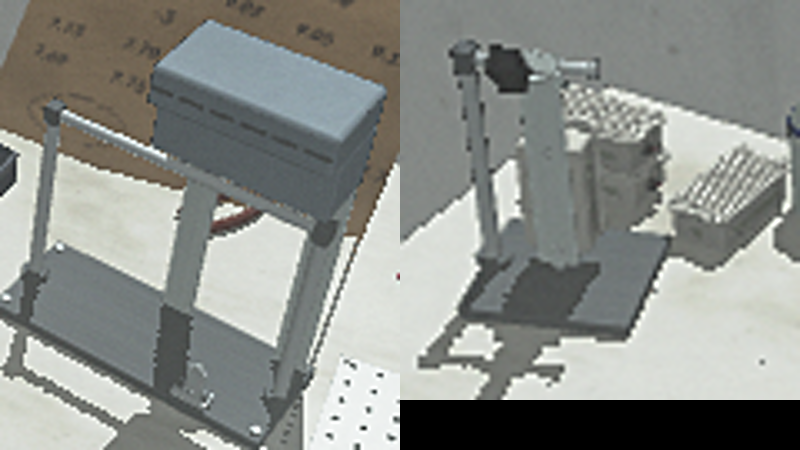

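View pics/sd.png

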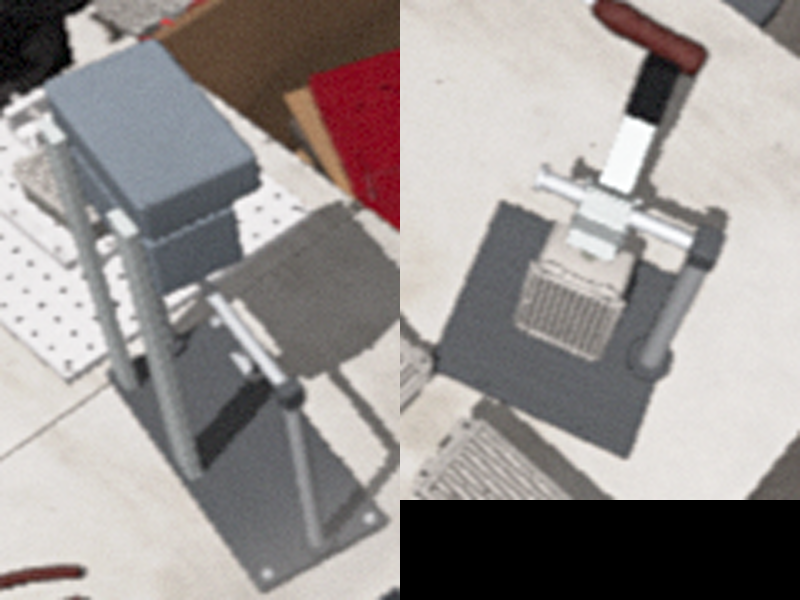

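Crops: rail end blocks at scene px (335.6,203.6) and (416.6,239.6), pointer tip about (379.4,279.5). Stand: post block (174,158), end disc (204,160), black grip (193,160). Now to positions.

```bash
cat >> h.py <<'E'
def onz(c,u,v,z):
    d=c["R"].T@np.array([(u-c["cx"])/c["fx"],(v-c["cy"])/c["fy"],1]); o=-c["R"].T@c["t"]
    return o+d*(z-o[2])/d[2]
E
python3 - <<'E'
import pickle
from h import *
np.set_printoptions(precision=4,suppress=True)
c=pickle.load(open("scene.pkl","rb")); d=pickle.load(open("side.pkl","rb"))
print("scene blocks",onz(c,335.6,203.6,.22),onz(c,416.6,239.6,.22))
print("pointer",onz(c,379.4,279.5,.055), "side", onz(d,120+238*.3,60+357*.3,.055))
print("stand post,disc",onz(c,174.2,157.8,.22),onz(c,204.3,160.3,.215))
print("side stand post,disc",onz(d,320+706*.3-120,260+245*.3,.226),onz(d,320+(540-400)*.3,260+180*.3,.218))
print("side rail +y block",onz(d,120+290*.3,60+392*.3,.225))
for n,k in(("scene",c),("side",d)):
    w=cloud(k); im=cv2.cvtColor(k["image"],cv2.COLOR_RGB2HSV)
    print(n)
    for nm,box in (("railbase",(.2,.8,-.6,.1)),):
        pass
    # base plates dark grey z~12mm
    m=(abs(w[...,2]-.012)<.004)&(k["image"].max(-1)<125)&(k["image"].max(-1)>50)
    nn,l,st,ce=cv2.connectedComponentsWithStats(m.astype(np.uint8))
    for i in range(1,nn):
        if st[i,4]>300:
            p=w[l==i][:,:2]; print("plate",st[i],cv2.minAreaRect(p.astype(np.float32)))
    # housing top
    m=(w[...,2]>.33)&(w[...,2]<.36)&(w[...,0]<1.0)&(w[...,0]>.2)
    nn,l,st,ce=cv2.connectedComponentsWithStats(m.astype(np.uint8))
    for i in range(1,nn):
        if st[i,4]>200:
            p=w[l==i]; print("top",st[i],cv2.minAreaRect(p[:,:2].astype(np.float32)),np.median(p[:,2]))
E
```

```text
scene blocks [ 0.6162 -0.212   0.22  ] [ 0.5663 -0.4739  0.22  ]
pointer [ 0.5358 -0.4038  0.055 ] side [ 0.5592 -0.3896  0.055 ]
stand post,disc [0.5945 0.3963 0.22  ] [0.64   0.2989 0.215 ]
side stand post,disc [0.609  0.4022 0.226 ] [0.6429 0.3011 0.218 ]
side rail +y block [ 0.6307 -0.2069  0.225 ]
scene
plate [173 194  48  26 598] ((0.6204137802124023, 0.33959275484085083), (0.14101240038871765, 0.15105830132961273), 17.47348976135254)
plate [333 244  73  61 646] ((0.5973610281944275, -0.34423303604125977), (0.28757089376449585, 0.12777696549892426), 78.64149475097656)
plate [ 115  335   91   84 1227] ((-0.00802595168352127, -0.04381744563579559), (0.14525647461414337, 0.23207448422908783), 83.76403045654297)
top [ 59  53  34  17 216] ((0.90958571434021, 1.204038143157959), (0.030941888689994812, 0.18046748638153076), 89.29196166992188) 0.3451148822955243
top [ 22 147  31  24 267] ((0.22276975214481354, 0.5839715600013733), (0.10006759315729141, 0.04384992644190788), 78.76703643798828) 0.3356396437174263
top [ 365  176   71   41 1509] ((0.5807709097862244, -0.40011683106422424),
[... 264 characters left out ...]
615] ((0.033698372542858124, 0.03603745996952057), (0.13899743556976318, 0.23025953769683838), 51.20556640625)
plate [ 171  156   48   81 1434] ((0.6085257530212402, -0.34474658966064453), (0.30666249990463257, 0.09725229442119598), 62.81144332885742)
plate [ 329  321   73   76 2001] ((0.6283656358718872, 0.3383086323738098), (0.14109541475772858, 0.14921553432941437), 18.845609664916992)
top [109  32  54  25 243] ((0.5135800242424011, -0.6073962450027466), (0.03315895050764084, 0.15113189816474915), 76.65536499023438) 0.3535093744962477
top [ 133   71   64   56 1993] ((0.5880351066589355, -0.40095776319503784), (0.1691756248474121, 0.10040268301963806), 79.2545394897461) 0.34609123949575904
```

apply_moves([
  {"dp":[0,0,0.04],"yaw":0},
  {"dp":[0,0,0.08],"yaw":7},
  {"dp":[0.02,-0.02,0.12],"yaw":14},
  {"dp":[0.05,-0.045,0.135],"yaw":21},
  {"dp":[0.077,-0.073,0.15],"yaw":28},
  {"dp":[0.104,-0.101,0.16],"yaw":35},
  {"dp":[0.131,-0.129,0.17],"yaw":38},
  {"dp":[0.158,-0.157,0.17],"yaw":38},
  {"dp":[0.185,-0.185,0.17],"yaw":38},
  {"dp":[0.212,-0.213,0.17],"yaw":38},
  {"dp":[0.239,-0.241,0.17],"yaw":38},
  {"dp":[0.266,-0.269,0.17],"yaw":38},
  {"dp":[0.285,-0.295,0.17],"yaw":38},
  {"dp":[0.3,-0.32,0.17],"yaw":38},
  {"dp":[0.3,-0.32,0.17],"yaw":38},
  {"dp":[0.3,-0.32,0.17],"yaw":38},
  {"dp":[0.3,-0.32,0.17],"yaw":38},
], grip=-1)

```text
time_s: 1.52
tcp_pos: [0.5313, 0.314, 0.4182]
eef_rot: [180.0, 0.0, 17.9]
contact_force: [-1.1, 0.5, -0.3]
gripper_width: 0.0874
gripper_force: 0.0
```

```bash
cat >> h.py <<'E'
from scipy.spatial.transform import Rotation as Ro
def wcap():
    s=get_state(); c=cams.capture("wrist")
    Rt=Ro.from_euler("xyz",s["eef_rot"],degrees=True).as_matrix(); T=np.eye(4); T[:3,:3]=Rt; T[:3,3]=s["tcp_pos"]
    M=np.linalg.inv(T@c["T_tool_cam"]); c["R"]=M[:3,:3]; c["t"]=M[:3,3]; return s,c
E
python3 - <<'E'
from h import *
import pickle
np.set_printoptions(precision=4,suppress=True)
s,c=wcap(); print(s["tcp_pos"],s["eef_rot"],s["time_s"]); print(c["T_tool_cam"],c["fx"])
pickle.dump(c,open("w1.pkl","wb"))
k=cams.capture("scene"); pickle.dump(k,open("s1.pkl","wb"))
a=c["image"][...,::-1]; b=cv2.resize(k["image"][100:250,130:280,::-1],(240,240),interpolation=cv2.INTER_CUBIC)
o=np.zeros((420,800,3),np.uint8); o[:,:560]=a; o[:240,560:]=b
cv2.imwrite("pics/w1.png",o)
E
```

```text
[0.5313 0.314  0.4182] [179.9995   0.0332  17.919 ] 1.5167
[[-0.0006 -0.9678 -0.2517  0.0671]
 [ 1.     -0.0005 -0.0005  0.0007]
 [ 0.0003 -0.2517  0.9678 -0.1355]
 [ 0.      0.      0.      1.    ]] 289.9212752589754
```

View pics/w1.png

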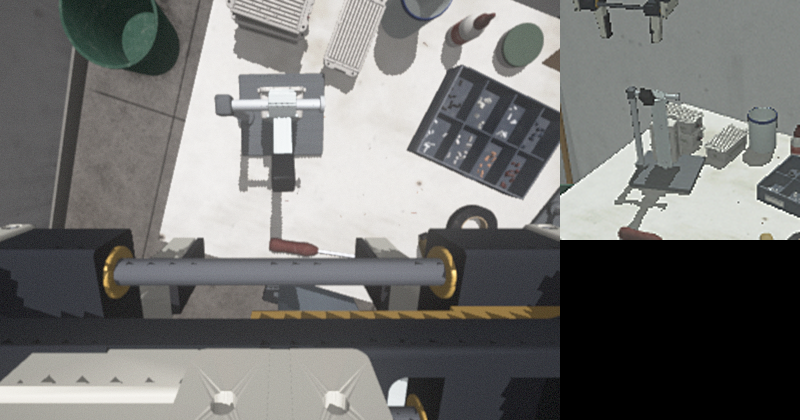

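Wrist view: arm with post block at (222,105), end disc (322,104), white stalk (283,140) and black grip (284,170); gripper at the bottom. Measuring from depth.

Run:
```python
import pickle
from h import *
np.set_printoptions(precision=4,suppress=True)
c=pickle.load(open("w1.pkl","rb")); w=cloud(c); V=c["image"].max(-1)
print("post,disc",onz(c,222,105,.226),onz(c,322,104,.218))
m=np.zeros(V.shape,bool); m[145:200,265:305]=True; g=m&(V<60)&(w[...,2]>.2)
p=w[g]; print("grip n",g.sum(),p.min(0),p.max(0)); 
r_=cv2.minAreaRect(p[:,:2].astype(np.float32)); print(r_)
# stand frame with yaw 18
m=np.zeros(V.shape,bool); m[95:115,215:326]=True
a=m&(w[...,2]>.205)&(w[...,2]<.245); q=w[a]; print("arm",a.sum(),cv2.minAreaRect(q[:,:2].astype(np.float32)))
bar=m&(w[...,2]>.212)&(w[...,2]<.2235); 
for lo,hi in((233,262),(302,317)):
    b=bar.copy(); b[:,:lo]=0; b[:,hi:]=0; q=w[b]; print("bar",b.sum(),np.median(q,0),q[:,2].max())
y=np.deg2rad(18); ex=np.array([np.cos(y),np.sin(y)]); ey=np.array([-ex[1],ex[0]])
print("grip in stand axes x:",(p[:,:2]@ex).min(),(p[:,:2]@ex).max()," y:",np.percentile(p[:,:2]@ey,[1,50,99]))
m=np.zeros(V.shape,bool); m[120:150,270:297]=True; q=w[m&(V>170)&(w[...,2]>.2)]; print("stalk y",np.percentile(q[:,:2]@ey,[2,50,98]),"x,z",[(round(float(np.median(q[abs(q[:,:2]@ex-t)<.002][:,2])),4),round(t,3)) for t in np.arange((q[:,:2]@ex).min()+.002,(q[:,:2]@ex).max(),.006)])
```

```text
post,disc [0.6045 0.4014 0.226 ] [0.6393 0.2993 0.218 ]Traceback (most recent call last):
  File "<stdin>", line 7, in <module>
    return umr_minimum(a, axis, None, out, keepdims, initial, where)
ValueError: zero-size array to reduction operation minimum which has no identity
```

Run:
```python
import pickle
from h import *
np.set_printoptions(precision=4,suppress=True)
c=pickle.load(open("w1.pkl","rb")); w=cloud(c); V=c["image"].max(-1)
print(V[160:190:6,270:300:4]); print(w[160:190:6,270:300:6,2]); print(w[100:140:6,284,2],c["range_z"][100:190:10,284])
```

```text
[[125  76  73  71  78  74 164 233]
 [128  72  74  76  75  76 149 232]
 [121  76  75  72  74  77 112 231]
 [125  88  87  81  78  79  88 163]
 [130  69  71  73  72  73  82 138]]
[[-0.001   0.252   0.2509  0.2511  0.2469]
 [-0.0022  0.2601  0.2577  0.2592  0.2559]
 [ 0.0004  0.2666  0.2658  0.2663  0.2649]
 [-0.0003  0.2706  0.2705  0.2702  0.2695]
 [-0.0015  0.2651  0.2663  0.2649  0.2659]]
[0.2252 0.2255 0.2177 0.2129 0.2171 0.2206 0.2241] [0.3091 0.3154 0.3248 0.3213 0.3196 0.3178 0.2989 0.2895 0.2859]
```

Run:
```python
import pickle
from h import *
np.set_printoptions(precision=4,suppress=True)
c=pickle.load(open("w1.pkl","rb")); w=cloud(c); V=c["image"].max(-1)
y=np.deg2rad(18); ex=np.array([np.cos(y),np.sin(y)]); ey=np.array([-ex[1],ex[0]])
m=np.zeros(V.shape,bool); m[145:200,265:305]=True; g=m&(V<100)&(w[...,2]>.235)
p=w[g]; X=p[:,:2]@ex; Y=p[:,:2]@ey
print("grip",g.sum(),p.min(0),p.max(0),"X",np.percentile(X,[1,50,99]),"Y",np.percentile(Y,[1,50,99]))
for t in np.arange(X.min()+.002,X.max(),.004): q=abs(X-t)<.002; print(round(t,4),np.median(p[q,2]).round(4),q.sum(),(Y[q].min()).round(4),Y[q].max().round(4))
i=np.argmax(p[:,2])
# direction of grip/stalk edges -> yaw ; bar -> yaw
m=np.zeros(V.shape,bool); m[95:115,215:326]=True
bar=m&(w[...,2]>.205)&(w[...,2]<.2245)
P=[]
for lo,hi in((233,262),(303,317)):
    b=bar.copy(); b[:,:lo]=0; b[:,hi:]=0; q=w[b]; P.append(np.median(q,0)); print("bar",b.sum(),P[-1],np.percentile(q[:,2],98), "X",P[-1][:2]@ex)
d=P[0]-P[1]; print("yaw",np.degrees(np.arctan2(-d[0],d[1])))
m=np.zeros(V.shape,bool); m[112:155,270:297]=True; q=w[m&(V>170)&(w[...,2]>.2)]; XX=q[:,:2]@ex
for t in np.arange(XX.min()+.002,XX.max(),.006): k=abs(XX-t)<.003; print("stalk",round(t,4),np.median(q[k,2]).round(4),np.median(q[k][:,:2]@ey).round(4))
```

```text
grip 829 [0.539  0.3039 0.2406] [0.5803 0.335  0.2716] X [0.6131 0.6323 0.6485] Y [0.1194 0.131  0.1415]
0.6136 0.2618 54 0.1199 0.1414
0.6176 0.2644 82 0.1191 0.1414
0.6216 0.2672 70 0.1192 0.1413
0.6256 0.2697 91 0.1193 0.1422
0.6296 0.2695 104 0.1195 0.1422
0.6336 0.2645 98 0.1202 0.1412
0.6376 0.2587 110 0.1199 0.1413
0.6416 0.2529 89 0.1197 0.1415
0.6456 0.2471 107 0.1195 0.1416
bar 351 [0.6133 0.3773 0.219 ] 0.22116693461774656 X 0.6999026340839513
bar 168 [0.6353 0.3125 0.2188] 0.2212834838696313 X 0.7008137923827644
yaw 18.76356979563021
stalk 0.6513 0.2306 0.1309
stalk 0.6573 0.2282 0.1298
stalk 0.6633 0.2253 0.1309
stalk 0.6693 0.2222 0.1309
stalk 0.6753 0.2193 0.1308
stalk 0.6813 0.2164 0.1308
stalk 0.6873 0.2142 0.1286
```

apply_moves([
  {"dp":[0.0175,0.0015,-0.03]},
  {"dp":[0.0175,0.0015,-0.06]},
  {"dp":[0.0175,0.0015,-0.09]},
  {"dp":[0.0175,0.0015,-0.115]},
  {"dp":[0.0175,0.0015,-0.1335]},
  {"dp":[0.0175,0.0015,-0.1335]},
  {"dp":[0.0175,0.0015,-0.1335]},
])

```text
$.targets[0]: bad value
```

apply_moves([
  {"dp":[0,0,0]},
  {"dp":[0,0,0]},
  {"dp":[0,0,0]},
  {"dp":[0,0,0]},
  {"dp":[0,0,0]},
  {"dp":[0,0,0]},
  {"dp":[0,0,0]},
  {"dp":[0,0,0]},
], grip=1, squeeze=5)

```text
$.targets[0]: bad value
```

Yaw is required in every row.

apply_moves([
  {"dp":[0.0175,0.0015,-0.03],"yaw":0},
  {"dp":[0.0175,0.0015,-0.06],"yaw":0},
  {"dp":[0.0175,0.0015,-0.09],"yaw":0},
  {"dp":[0.0175,0.0015,-0.115],"yaw":0},
  {"dp":[0.0175,0.0015,-0.1335],"yaw":0},
  {"dp":[0.0175,0.0015,-0.1335],"yaw":0},
  {"dp":[0.0175,0.0015,-0.1335],"yaw":0},
])

```text
time_s: 2.2
tcp_pos: [0.5482, 0.3163, 0.2846]
eef_rot: [179.9, 0.1, 18.0]
contact_force: [0.3, 0.3, 1.2]
gripper_width: 0.0875
gripper_force: 0.0
```

apply_moves([
  {"dp":[0,0,0],"yaw":0},
  {"dp":[0,0,0],"yaw":0},
  {"dp":[0,0,0],"yaw":0},
  {"dp":[0,0,0],"yaw":0},
  {"dp":[0,0,0],"yaw":0},
  {"dp":[0,0,0],"yaw":0},
  {"dp":[0,0,0],"yaw":0},
  {"dp":[0,0,0],"yaw":0},
], grip=1, squeeze=5)

```text
time_s: 2.87
tcp_pos: [0.5489, 0.3156, 0.2851]
eef_rot: [-180.0, -0.0, 18.0]
contact_force: [0.3, 0.4, 0.3]
gripper_width: 0.0399
gripper_force: 0.0
```

apply_moves([
  {"dp":[0,0,0],"yaw":0},
  {"dp":[0,0,0],"yaw":0},
  {"dp":[0,0,0],"yaw":0},
  {"dp":[0,0,0],"yaw":0},
  {"dp":[0,0,0],"yaw":0},
  {"dp":[0,0,0],"yaw":0},
])

```text
time_s: 3.37
tcp_pos: [0.5488, 0.3157, 0.285]
eef_rot: [-180.0, 0.0, 18.0]
contact_force: [-0.2, 0.3, 0.4]
gripper_width: 0.0237
gripper_force: 5.0
```

apply_moves([
  {"dp":[0.0015,0.0005,0.0022],"yaw":0},
  {"dp":[0.0033,0.0011,0.0044],"yaw":0},
  {"dp":[0.005,0.0016,0.0066],"yaw":0},
  {"dp":[0.0066,0.0022,0.0088],"yaw":0},
  {"dp":[0.0083,0.0027,0.011],"yaw":0},
  {"dp":[0.0099,0.0032,0.0128],"yaw":0},
  {"dp":[0.0099,0.0032,0.0128],"yaw":0},
  {"dp":[0.0099,0.0032,0.0128],"yaw":0},
  {"dp":[0.0099,0.0032,0.0128],"yaw":0},
])

```text
time_s: 4.12
tcp_pos: [0.5587, 0.3188, 0.2978]
eef_rot: [-180.0, -0.0, 18.0]
contact_force: [-1.3, 0.5, -0.0]
gripper_width: 0.0239
gripper_force: 5.0
```

```bash
cat >> h.py <<'E'
def plate(c,ex,ey,X0,Y0,zlo=.03,zhi=.20,img=None):
    "front plate points in the band |y|<16 mm: fit x=a+b z -> tilt"
    w=cloud(c); X=w[...,:2]@ex-X0; Y=w[...,:2]@ey-Y0; Z=w[...,2]
    m=(abs(Y)<.014)&(X>-.07)&(X<.02)&(Z>zlo)&(Z<zhi)
    return X[m],Y[m],Z[m]
def fr(deg):
    y=np.deg2rad(deg); ex=np.array([np.cos(y),np.sin(y)]); return ex,np.array([-ex[1],ex[0]])
def tilt(c,deg,X0,Y0,**k):
    X,Y,Z=plate(c,*fr(deg),X0,Y0,**k)
    for _ in range(4):
        b,a=np.polyfit(Z,X,1); e=X-a-b*Z; k=abs(e)<max(.003,2*np.median(abs(e))); X,Z=X[k],Z[k]
    return len(X),np.degrees(np.arctan(b)),a
E
python3 - <<'E'
from h import *
import pickle
s=get_state(); print(s["gripper_force"],s["gripper_width"],s["contact_force"],s["moment"])
c0=pickle.load(open("scene.pkl","rb")); c=cams.capture("scene"); pickle.dump(c,open("s2.pkl","wb"))
print(tilt(c0,18,.7005,.1305),tilt(c,18,.7005,.1305))
E
```

```text
5.001128911972046 0.023939216740083688 [-1.30527982  0.50666361 -0.02183833] [-0.0308036   0.27750053  0.03505621]
(187, np.float64(0.6048963464048125), np.float64(-0.015527115917706138)) (225, np.float64(10.45519914247615), np.float64(-0.05350859757362021))
```

apply_moves([
  {"dp":[0,0,0],"yaw":0},
  {"dp":[0,0,0],"yaw":0},
  {"dp":[0,0,0],"yaw":0},
  {"dp":[0.0008,0.0003,0.005],"yaw":0},
  {"dp":[0.0017,0.0005,0.01],"yaw":0},
  {"dp":[0.0025,0.0008,0.0148],"yaw":0},
  {"dp":[0.0025,0.0008,0.0148],"yaw":0},
  {"dp":[0.0025,0.0008,0.0148],"yaw":0},
  {"dp":[0.0025,0.0008,0.0148],"yaw":0},
], squeeze=60)

```text
time_s: 4.92
tcp_pos: [0.5611, 0.3195, 0.3125]
eef_rot: [-180.0, 0.0, 18.0]
contact_force: [-1.1, -0.4, -2.8]
gripper_width: 0.0226
gripper_force: 60.0
```

Run:
```python
from h import *
import pickle
s=get_state(); print(s["gripper_force"],s["gripper_width"],s["contact_force"],s["moment"])
c=cams.capture("scene"); print(tilt(c,18,.7005,.1305))
```

```text
59.98721122741699 0.022620632665147983 [-1.06938232 -0.40412089 -2.84761548] [-0.04979658  0.11135273 -0.00763758]
(200, np.float64(12.864568824457875), np.float64(-0.06534504425777095))
```

apply_moves([
  {"dp":[0.0015,0.0005,0.007],"yaw":0},
  {"dp":[0.003,0.001,0.014],"yaw":0},
  {"dp":[0.0045,0.0015,0.021],"yaw":0},
  {"dp":[0.006,0.002,0.028],"yaw":0},
  {"dp":[0.0068,0.0022,0.034],"yaw":0},
  {"dp":[0.0068,0.0022,0.034],"yaw":0},
  {"dp":[0.0068,0.0022,0.034],"yaw":0},
])

```text
time_s: 5.55
tcp_pos: [0.5682, 0.3219, 0.3472]
eef_rot: [-180.0, -0.1, 18.0]
contact_force: [0.6, -0.2, -4.6]
gripper_width: 0.0226
gripper_force: 60.0
```

Run:
```python
from h import *
import pickle
s=get_state(); print(s["gripper_force"],s["gripper_width"],s["contact_force"],s["moment"])
c=cams.capture("scene"); print(tilt(c,18,.7005,.1305,zlo=.06,zhi=.24))
k=cams.capture("side"); 
a=cv2.resize(c["image"][120:245,150:260,::-1],(440,500),interpolation=cv2.INTER_CUBIC); b=cv2.resize(k["image"][260:400,320:420,::-1],(357,500),interpolation=cv2.INTER_CUBIC)
cv2.imwrite("pics/lift.png",np.hstack([a,b]))
```

```text
59.98700559139252 0.022602764861455744 [ 0.63760837 -0.15657407 -4.64382008] [-0.10142009  0.11351777 -0.0220469 ]
(209, np.float64(12.387192242947208), np.float64(-0.06361947954503136))
```

View pics/lift.png

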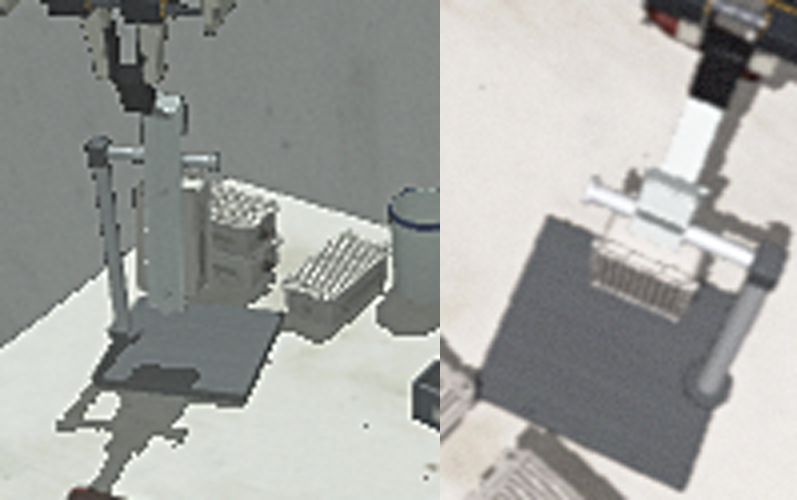

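Held, tilted about 12°, hook above the arm. I'd like a slightly smaller tilt, so I'll reseat, pivot to ~9° under a light grip and regrip.

apply_moves([
  {"dp":[-0.002,-0.0006,-0.01],"yaw":0},
  {"dp":[-0.004,-0.0012,-0.02],"yaw":0},
  {"dp":[-0.006,-0.002,-0.03],"yaw":0},
  {"dp":[-0.008,-0.0026,-0.04],"yaw":0},
  {"dp":[-0.0088,-0.003,-0.046],"yaw":0},
  {"dp":[-0.0088,-0.003,-0.046],"yaw":0},
])

```text
time_s: 6.15
tcp_pos: [0.5588, 0.3185, 0.2988]
eef_rot: [180.0, 0.1, 18.0]
contact_force: [2.0, 0.8, -4.2]
gripper_width: 0.0227
gripper_force: 60.0
```

apply_moves([
  {"dp":[0,0,0],"yaw":0},
  {"dp":[0,0,0],"yaw":0},
  {"dp":[0,0,0],"yaw":0},
  {"dp":[-0.0007,-0.0002,-0.0016],"yaw":0},
  {"dp":[-0.0014,-0.0004,-0.0032],"yaw":0},
  {"dp":[-0.002,-0.0006,-0.0047],"yaw":0},
  {"dp":[-0.002,-0.0006,-0.0047],"yaw":0},
  {"dp":[-0.002,-0.0006,-0.0047],"yaw":0},
], squeeze=5)

```text
time_s: 6.82
tcp_pos: [0.557, 0.3181, 0.2963]
eef_rot: [-180.0, -0.0, 18.0]
contact_force: [-0.8, 1.0, 0.4]
gripper_width: 0.0238
gripper_force: 5.0
```

apply_moves([
  {"dp":[0,0,0],"yaw":0},
  {"dp":[0,0,0],"yaw":0},
  {"dp":[0,0,0],"yaw":0},
  {"dp":[0.0007,0.0002,0.005],"yaw":0},
  {"dp":[0.0015,0.0004,0.01],"yaw":0},
  {"dp":[0.0022,0.0007,0.0148],"yaw":0},
  {"dp":[0.0045,0.0015,0.03],"yaw":0},
  {"dp":[0.0073,0.0024,0.048],"yaw":0},
  {"dp":[0.0073,0.0024,0.048],"yaw":0},
  {"dp":[0.0073,0.0024,0.048],"yaw":0},
], squeeze=60)

```text
time_s: 7.65
tcp_pos: [0.5649, 0.3209, 0.3443]
eef_rot: [-179.9, -0.1, 17.9]
contact_force: [0.2, -0.5, -3.6]
gripper_width: 0.0224
gripper_force: 60.0
```

Run:
```python
from h import *
import pickle
np.set_printoptions(precision=4,suppress=True)
s=get_state(); print(s["tcp_pos"],s["gripper_width"],s["contact_force"],s["moment"])
c=cams.capture("scene"); print(tilt(c,18,.7005,.1305,zlo=.06,zhi=.24))
pickle.dump(c,open("s3.pkl","wb"))
k=cams.capture("side"); pickle.dump(k,open("d3.pkl","wb"))
```

```text
[0.5649 0.3209 0.3443] 0.022408765950234753 [ 0.2147 -0.5201 -3.6469] [-0.0021 -0.0576  0.0428]
(234, np.float64(10.73067872518962), np.float64(-0.05657879201951341))
```

apply_moves([
  {"dp":[-0.008,-0.0026,0.0015],"yaw":0},
  {"dp":[-0.018,-0.006,0.0035],"yaw":0},
  {"dp":[-0.03,-0.01,0.006],"yaw":0},
  {"dp":[-0.042,-0.014,0.009],"yaw":0},
  {"dp":[-0.05,-0.0165,0.012],"yaw":0},
  {"dp":[-0.052,-0.02,0.024],"yaw":0},
  {"dp":[-0.053,-0.03,0.04],"yaw":0},
  {"dp":[-0.054,-0.042,0.055],"yaw":-1},
  {"dp":[-0.055,-0.06,0.065],"yaw":-2},
  {"dp":[-0.057,-0.08,0.065],"yaw":-3},
  {"dp":[-0.059,-0.102,0.065],"yaw":-4},
  {"dp":[-0.061,-0.124,0.065],"yaw":-5},
  {"dp":[-0.063,-0.146,0.065],"yaw":-7},
  {"dp":[-0.065,-0.168,0.065],"yaw":-9},
  {"dp":[-0.067,-0.19,0.065],"yaw":-11},
  {"dp":[-0.069,-0.212,0.065],"yaw":-13},
  {"dp":[-0.071,-0.234,0.065],"yaw":-15},
  {"dp":[-0.073,-0.254,0.065],"yaw":-16},
  {"dp":[-0.074,-0.268,0.065],"yaw":-17},
  {"dp":[-0.075,-0.275,0.065],"yaw":-17},
])

```text
time_s: 9.42
tcp_pos: [0.4884, 0.0428, 0.4089]
eef_rot: [180.0, 0.0, 0.8]
contact_force: [-0.6, 0.5, -3.8]
gripper_width: 0.0221
gripper_force: 60.0
```

apply_moves([
  {"dp":[0,-0.008,0],"yaw":0},
  {"dp":[-0.001,-0.022,0],"yaw":-1},
  {"dp":[-0.002,-0.042,0],"yaw":-2},
  {"dp":[-0.003,-0.064,0],"yaw":-3},
  {"dp":[-0.004,-0.086,0],"yaw":-4},
  {"dp":[-0.005,-0.108,0],"yaw":-5},
  {"dp":[-0.006,-0.13,0],"yaw":-6},
  {"dp":[-0.007,-0.152,0],"yaw":-7},
  {"dp":[-0.008,-0.174,0],"yaw":-8},
  {"dp":[-0.009,-0.196,0],"yaw":-9},
  {"dp":[-0.01,-0.218,0],"yaw":-10},
  {"dp":[-0.011,-0.24,0],"yaw":-11},
  {"dp":[-0.012,-0.258,0],"yaw":-12},
  {"dp":[-0.013,-0.27,0],"yaw":-12},
  {"dp":[-0.014,-0.278,0],"yaw":-12},
  {"dp":[-0.014,-0.278,0],"yaw":-12},
  {"dp":[-0.014,-0.278,0],"yaw":-12},
])

```text
time_s: 10.83
tcp_pos: [0.4755, -0.2323, 0.4087]
eef_rot: [-180.0, 0.0, -11.0]
contact_force: [-0.2, 0.1, -3.4]
gripper_width: 0.0224
gripper_force: 60.0
```

Run:
```python
from h import *
import pickle
np.set_printoptions(precision=4,suppress=True)
s,c=wcap(); print(s["tcp_pos"],s["eef_rot"],s["gripper_width"],s["contact_force"],s["moment"])
k=cams.capture("scene"); d=cams.capture("side"); pickle.dump((c,k,d,s),open("r1.pkl","wb"))
o=np.zeros((420,800,3),np.uint8); o[:,:560]=c["image"][...,::-1]; o[:240,560:]=cv2.resize(k["image"][130:290,300:460,::-1],(240,240),interpolation=cv2.INTER_CUBIC); o[240:,560:]=cv2.resize(d["image"][60:240,120:360,::-1],(240,180),interpolation=cv2.INTER_CUBIC)
cv2.imwrite("pics/r1.png",o)
```

```text
[ 0.4755 -0.2323  0.4087] [-179.9796    0.0219  -11.0418] 0.022370961618386268 [-0.2184  0.1131 -3.3829] [0.0702 0.1575 0.0321]
```

View pics/r1.png

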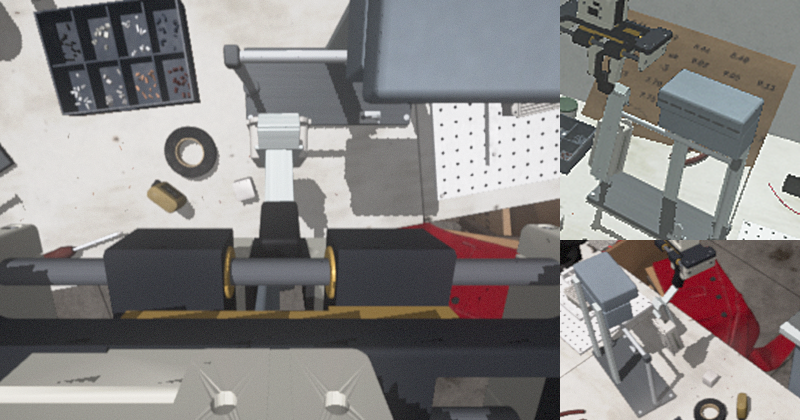

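Wrist view: +y block (232,57), open bar to (348,57), housing from column ~362, hook (279,130), pointer (370,116). Measuring.

Run:
```python
from h import *
import pickle
np.set_printoptions(precision=4,suppress=True)
c,k,d,s=pickle.load(open("r1.pkl","rb")); w=cloud(c); Z=w[...,2]
bar=np.zeros(Z.shape,bool); bar[46:66,246:345]=True; bar&=(Z>.212)&(Z<.2235)
p=w[bar]; g,b=np.polyfit(p[:,1],p[:,0],1); yaw=-np.degrees(np.arctan(g)); print("bar n",bar.sum(),"yaw",yaw,"zmax",np.percentile(p[:,2],97))
ex,ey=fr(-11); 
for lo,hi in((246,280),(280,310),(310,345)):
    q=bar.copy();q[:,:lo]=0;q[:,hi:]=0; print("bar X",np.percentile(w[q][:,:2]@ex,[3,50,97]))
def box(nm,v0,v1,u0,u1,z0,z1):
    m=np.zeros(Z.shape,bool); m[v0:v1,u0:u1]=True; m&=(Z>z0)&(Z<z1); q=w[m]; X=q[:,:2]@ex; Y=q[:,:2]@ey
    print(nm,m.sum(),"X",np.percentile(X,[1,50,99]),"Y",np.percentile(Y,[1,50,99]),"Z",np.percentile(q[:,2],[2,50,98])); return q
box("+y block",40,75,218,250,.2215,.235)
box("house top",0,110,340,560,.335,.355)
box("hook",105,155,250,310,.27,.36)
box("stalk/grip",150,225,255,305,.3,.45)
box("pointer",108,124,355,385,.04,.07)
box("plate base",60,130,245,400,.006,.018)
# scene: housing, pointer, bar
for n,cc in(("scene",k),("side",d)):
    W=cloud(cc); X=W[...,:2]@ex; Y=W[...,:2]@ey; zz=W[...,2]
    m=(zz>.338)&(zz<.352)&(X>.55)&(X<.75)&(Y>-.45)&(Y<-.15); print(n,"housetop",m.sum(),np.percentile(X[m],[1,99]),np.percentile(Y[m],[1,99]),np.median(zz[m]))
print(tilt(k,-11,(s["tcp_pos"][:2]@ex)+.0706,(s["tcp_pos"][:2]@ey),zlo=.14,zhi=.3), s["tcp_pos"][:2]@ex,s["tcp_pos"][:2]@ey)
```

```text
bar n 1283 yaw -10.957179927338363 zmax 0.22106805189321668
bar X [0.6501 0.6547 0.6608]
bar X [0.6501 0.6547 0.6607]
bar X [0.6501 0.6546 0.6607]
+y block 324 X [0.6458 0.6555 0.6647] Y [-0.0973 -0.0897 -0.0822] Z [0.2219 0.2239 0.2255]
house top 18277 X [0.6012 0.6289 0.6556] Y [-0.3143 -0.2551 -0.2006] Z [0.3386 0.344  0.3456]
hook 1797 X [0.5629 0.5782 0.5929] Y [-0.1535 -0.1371 -0.1214] Z [0.3071 0.33   0.3355]
stalk/grip 2397 X [0.527  0.5405 0.5666] Y [-0.15   -0.1378 -0.1248] Z [0.3167 0.346  0.3808]
pointer 35 X [0.6043 0.6058 0.6076] Y [-0.3029 -0.292  -0.2854] Z [0.0428 0.0466 0.0538]
plate base 6639 X [0.5945 0.6423 0.6928] Y [-0.3425 -0.1964 -0.0831] Z [0.009  0.0111 0.0134]
scene housetop 1334 [0.5977 0.6942] [-0.3624 -0.2027] 0.34507011715027336
side housetop 1851 [0.6056 0.7022] [-0.3604 -0.1995] 0.3462086035654457
(349, np.float64(12.238880299207125), np.float64(-0.0855739947577235)) 0.5110466807397867 -0.13728237678783725
```

apply_moves([
  {"dp":[0.003,-0.0006,-0.014],"yaw":0},
  {"dp":[0.006,-0.0012,-0.03],"yaw":0},
  {"dp":[0.0095,-0.0018,-0.043],"yaw":0},
  {"dp":[0.0108,-0.0021,-0.049],"yaw":0},
  {"dp":[0.018,-0.0035,-0.0505],"yaw":0},
  {"dp":[0.0275,-0.0053,-0.0525],"yaw":0},
  {"dp":[0.037,-0.0072,-0.0544],"yaw":0},
  {"dp":[0.0465,-0.009,-0.0564],"yaw":0},
  {"dp":[0.056,-0.0109,-0.0583],"yaw":0},
  {"dp":[0.0655,-0.0127,-0.0603],"yaw":0},
  {"dp":[0.075,-0.0146,-0.0622],"yaw":0},
  {"dp":[0.083,-0.0161,-0.0639],"yaw":0},
  {"dp":[0.083,-0.0161,-0.0639],"yaw":0},
  {"dp":[0.083,-0.0161,-0.0639],"yaw":0},
])

```text
time_s: 12.15
tcp_pos: [0.5589, -0.2486, 0.3444]
eef_rot: [180.0, 0.1, -11.0]
contact_force: [-0.4, 0.1, -3.5]
gripper_width: 0.0223
gripper_force: 60.0
```

```bash
cat > chk.py <<'E'
from h import *
import pickle,sys
np.set_printoptions(precision=4,suppress=True)
ex,ey=fr(-11); s,c=wcap(); k=cams.capture("scene"); d=cams.capture("side"); pickle.dump((c,k,d,s),open("last.pkl","wb"))
t=s["tcp_pos"]; X,Y=t[:2]@ex-.655,t[:2]@ey+.2236
print(s["time_s"],"tcp rail",np.array([X,Y,t[2]-.215]),s["eef_rot"][2],"F",s["contact_force"],s["moment"],"w",s["gripper_width"])
w=cloud(c); x=w[...,:2]@ex-.655; y=w[...,:2]@ey+.2236-Y; z=w[...,2]-.215
m=(abs(y)<.012)&(x-X>.045)&(x-X<.1)&(z-t[2]+.215>-.11)&(z-t[2]+.215<-.05)
for a in np.arange(.045,.1,.005):
    q=m&(abs(x-X-a)<.0025)
    if q.sum()>5: print("x",round(X+a,4),"z",np.median(z[q]).round(4),"n",q.sum(),end=" | ")
q=m&(z>z[m].max()-.012); print()
m2=(abs(y)<.03)&(x-X>.05)&(x-X<.09)&(z-t[2]+.215>-.09)&(z-t[2]+.215<-.055)
print("hook y",np.percentile(y[m2]+Y,[1,99]))
try: print("tilt",tilt(k,-11,.655+X+.07,Y-.2236,zlo=max(.035,t[2]-.265),zhi=t[2]-.11))
except Exception as e: print(e)
E
python3 chk.py
python3 - <<'E'
from h import *
import pickle
c,k,d,s=pickle.load(open("last.pkl","rb"))
o=np.hstack([cv2.resize(k["image"][150:290,300:440,::-1],(400,400),interpolation=cv2.INTER_CUBIC),cv2.resize(d["image"][90:230,150:290,::-1],(400,400),interpolation=cv2.INTER_CUBIC)])
cv2.imwrite("pics/ins.png",o)
E
```

```text
12.15 tcp rail [-0.059   0.0862  0.1294] -11.04887108680744 F [-0.3949  0.1469 -3.4626] [-0.0015  0.2244 -0.0345] w 0.022276274468828666
x -0.014 z 0.053 n 108 | x -0.009 z 0.0499 n 192 | x -0.004 z 0.0464 n 210 | x 0.001 z 0.0492 n 231 | x 0.006 z 0.0526 n 232 | x 0.011 z 0.055 n 276 | x 0.016 z 0.0526 n 240 | x 0.021 z 0.0454 n 198 | 
hook y [0.0709 0.1011]
tilt (303, np.float64(13.014491558892718), np.float64(-0.07602595386325553))
```

View pics/ins.png

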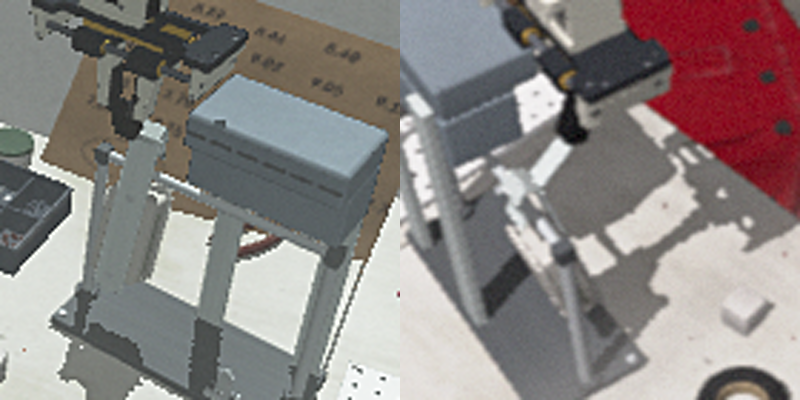

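apply_moves([
  {"dp":[-0.0013,0.0002,-0.006],"yaw":0},
  {"dp":[-0.0026,0.0005,-0.0125],"yaw":0},
  {"dp":[-0.0039,0.0007,-0.019],"yaw":0},
  {"dp":[-0.0053,0.001,-0.0255],"yaw":0},
  {"dp":[-0.0067,0.0013,-0.032],"yaw":0},
  {"dp":[-0.0078,0.0015,-0.037],"yaw":0},
  {"dp":[-0.0078,0.0015,-0.037],"yaw":0},
  {"dp":[-0.0078,0.0015,-0.037],"yaw":0},
])

```text
time_s: 12.97
tcp_pos: [0.5505, -0.247, 0.3077]
eef_rot: [180.0, 0.1, -11.0]
contact_force: [-0.8, 0.8, -3.6]
gripper_width: 0.0221
gripper_force: 60.0
```

```bash
python3 chk.py
```

```text
12.9667 tcp rail [-0.0675  0.0862  0.0927] -11.038848487235787 F [-0.762   0.8252 -3.5799] [-0.027   0.2535 -0.0131] w 0.02212316072041405
x -0.0225 z 0.0158 n 107 | x -0.0175 z 0.0128 n 192 | x -0.0125 z 0.0095 n 210 | x -0.0075 z 0.0124 n 231 | x -0.0025 z 0.0157 n 236 | x 0.0025 z 0.018 n 274 | x 0.0075 z 0.0154 n 238 | x 0.0125 z 0.0083 n 166 | 
hook y [0.0574 0.1148]
tilt (273, np.float64(11.990982702069264), np.float64(-0.06158359469952275))
```

apply_moves([
  {"dp":[-0.0004,0.0001,-0.0015],"yaw":0},
  {"dp":[-0.0007,0.0001,-0.003],"yaw":0},
  {"dp":[-0.001,0.0002,-0.0045],"yaw":0},
  {"dp":[-0.001,0.0002,-0.0045],"yaw":0},
  {"dp":[-0.001,0.0002,-0.0045],"yaw":0},
  {"dp":[-0.001,0.0002,-0.0045],"yaw":0},
])

```text
time_s: 13.62
tcp_pos: [0.5498, -0.2468, 0.3036]
eef_rot: [180.0, -0.0, -11.0]
contact_force: [-0.4, -0.6, -2.9]
gripper_width: 0.0222
gripper_force: 60.0
```

```bash
python3 chk.py
```

```text
13.6167 tcp rail [-0.0682  0.0862  0.0886] -11.041337037643704 F [-0.3869 -0.5697 -2.9175] [0.0316 0.2002 0.0009] w 0.022173411540471703
x -0.0232 z 0.0123 n 104 | x -0.0182 z 0.0096 n 194 | x -0.0132 z 0.0059 n 208 | x -0.0082 z 0.0087 n 231 | x -0.0032 z 0.0119 n 235 | x 0.0018 z 0.0145 n 242 | x 0.0068 z 0.013 n 271 | x 0.0118 z 0.0053 n 199 | 
hook y [0.0572 0.1149]
tilt (273, np.float64(12.16811377627827), np.float64(-0.0616399619755648))
```

apply_moves([
  {"dp":[-0.0012,0.0002,-0.0003],"yaw":0},
  {"dp":[-0.0025,0.0005,-0.0006],"yaw":0},
  {"dp":[-0.0035,0.0007,-0.0008],"yaw":0},
  {"dp":[-0.0035,0.0007,-0.0008],"yaw":0},
  {"dp":[-0.0035,0.0007,-0.0008],"yaw":0},
  {"dp":[-0.0035,0.0007,-0.0008],"yaw":0},
  {"dp":[-0.0035,0.0007,-0.0008],"yaw":0},
])

```text
time_s: 14.35
tcp_pos: [0.5463, -0.2461, 0.3028]
eef_rot: [180.0, -0.0, -11.0]
contact_force: [0.7, 0.9, -3.3]
gripper_width: 0.0224
gripper_force: 60.0
```

```bash
python3 chk.py
```

```text
14.35 tcp rail [-0.0718  0.0862  0.0878] -11.041355844277758 F [ 0.6668  0.8904 -3.2721] [-0.0137 -0.0284  0.0308] w 0.02235436953246029
x -0.0268 z 0.0126 n 92 | x -0.0218 z 0.0098 n 206 | x -0.0168 z 0.0056 n 205 | x -0.0118 z 0.0081 n 231 | x -0.0068 z 0.0114 n 235 | x -0.0018 z 0.0142 n 241 | x 0.0032 z 0.0133 n 274 | x 0.0082 z 0.0063 n 203 | x 0.0132 z 0.0022 n 30 | 
hook y [0.0574 0.1153]
tilt (275, np.float64(11.510579036290578), np.float64(-0.05876527212461077))
```

apply_moves([
  {"dp":[-0.001,0.0002,0],"yaw":0},
  {"dp":[-0.002,0.0004,0],"yaw":0},
  {"dp":[-0.003,0.0006,0],"yaw":0},
  {"dp":[-0.003,0.0006,0],"yaw":0},
  {"dp":[-0.003,0.0006,0],"yaw":0},
  {"dp":[-0.003,0.0006,0],"yaw":0},
  {"dp":[-0.003,0.0006,0],"yaw":0},
])

```text
time_s: 15.08
tcp_pos: [0.5452, -0.2455, 0.3022]
eef_rot: [-180.0, -0.2, -11.0]
contact_force: [9.2, -2.8, -11.3]
gripper_width: 0.0224
gripper_force: 60.0
```

```bash
python3 chk.py
```

```text
15.0833 tcp rail [-0.0729  0.0867  0.0872] -11.036759298964745 F [  9.2139  -2.7947 -11.3407] [-0.9839 -3.3925 -0.0866] w 0.022395931081568135
x -0.0279 z 0.0132 n 111 | x -0.0229 z 0.0103 n 193 | x -0.0179 z 0.0064 n 227 | x -0.0129 z 0.0072 n 203 | x -0.0079 z 0.0108 n 262 | x -0.0029 z 0.0143 n 241 | x 0.0021 z 0.014 n 258 | x 0.0071 z 0.0081 n 220 | x 0.0121 z 0.0032 n 67 | 
hook y [0.058  0.1157]
tilt (254, np.float64(10.832234949061155), np.float64(-0.05494107746556045))
```

Firm contact, tilt down to ~10°: hook is seated on the open part. Refine the pointer's y from the earlier pictures while relaxing the press.

apply_moves([
  {"dp":[0.001,-0.0002,0.0005],"yaw":0},
  {"dp":[0.002,-0.0004,0.001],"yaw":0},
  {"dp":[0.003,-0.0006,0.0015],"yaw":0},
  {"dp":[0.0035,-0.0007,0.002],"yaw":0},
  {"dp":[0.0035,-0.0007,0.002],"yaw":0},
  {"dp":[0.0035,-0.0007,0.002],"yaw":0},
])

```text
time_s: 15.73
tcp_pos: [0.5472, -0.2461, 0.3042]
eef_rot: [-180.0, -0.0, -11.0]
contact_force: [5.5, -1.1, -9.6]
gripper_width: 0.0223
gripper_force: 60.0
```

```bash
python3 chk.py
python3 - <<'E'
from h import *
import pickle
np.set_printoptions(precision=4,suppress=True)
ex,ey=fr(-11)
c,k,d,s=pickle.load(open("last.pkl","rb")); c1,_,_,_=pickle.load(open("r1.pkl","rb"))
sc=pickle.load(open("scene.pkl","rb")); sd=pickle.load(open("side.pkl","rb"))
ims=[]
for nm,cc in(("w1",c1),("scene",sc),("side",sd)):
    X=np.array([0,0,.055]); X[:2]=.605*ex+(-.294)*ey
    q=cc["R"]@X+cc["t"]; u,v=cc["fx"]*q[0]/q[2]+cc["cx"],cc["fy"]*q[1]/q[2]+cc["cy"]
    du=cc["R"]@np.append(ey*.01,0)*cc["fx"]/q[2]; print(nm,"pred px",u,v,"per 10mm y",du)
    u0,v0=int(u)-20,int(v)-20; ims.append(cv2.resize(cc["image"][v0:v0+40,u0:u0+40,::-1],(266,266),interpolation=cv2.INTER_NEAREST)); print("crop",u0,v0)
    W=cloud(cc); m=np.zeros(W.shape[:2],bool); m[v0:v0+40,u0:u0+40]=1; xx=W[...,:2]@ex-.655; yy=W[...,:2]@ey+.2236
    m&=(W[...,2]>.03)&(W[...,2]<.07)&(abs(xx+.05)<.02); print(m.sum(),"y",np.sort(yy[m])[[0,-1]] if m.any() else "", [(round(float(a),4),round(float(b),4)) for a,b in sorted(zip(W[...,2][m],yy[m]))[-8:]])
cv2.imwrite("pics/ptr.png",np.hstack(ims))
E
```

```text
15.7333 tcp rail [-0.0709  0.0865  0.0892] -11.042919741733012 F [ 5.4654 -1.1032 -9.5934] [-0.5611 -1.8644 -0.0467] w 0.022340688062409443
x -0.0259 z 0.0123 n 105 | x -0.0209 z 0.0096 n 196 | x -0.0159 z 0.0061 n 210 | x -0.0109 z 0.0089 n 230 | x -0.0059 z 0.0122 n 237 | x -0.0009 z 0.0147 n 236 | x 0.0041 z 0.013 n 257 | x 0.0091 z 0.0056 n 180 | 
hook y [0.0575 0.1153]
tilt (276, np.float64(12.463773642051063), np.float64(-0.06372691622170445))
w1 pred px 376.3828636270643 116.26360697023674 per 10mm y [-6.215   0.0068  0.0064]
crop 356 96
40 y [-0.0794 -0.0617] [(0.0509, -0.0743), (0.0517, -0.0676), (0.0519, -0.0659), (0.0526, -0.072), (0.0527, -0.0705), (0.0536, -0.0684), (0.0537, -0.0718), (0.054, -0.0699)]
scene pred px 379.67167385118 279.1133455646981 per 10mm y [-2.5794 -1.2748  1.6128]
crop 359 259
34 y [-0.0789 -0.0616] [(0.0485, -0.066), (0.0493, -0.0616), (0.0499, -0.0732), (0.0501, -0.0642), (0.0518, -0.0719), (0.0535, -0.0657), (0.0547, -0.0705), (0.0565, -0.0691)]
side pred px 193.80557353819603 160.59739103278625 per 10mm y [ 1.8954  2.2319 -1.633 ]
crop 173 140
8 y [-0.0817 -0.0561] [(0.0307, -0.0561), (0.0311, -0.0817), (0.0312, -0.0626), (0.0317, -0.0726), (0.0332, -0.0696), (0.0358, -0.0726), (0.039, -0.0596), (0.043, -0.0753)]
```

View pics/ptr.png

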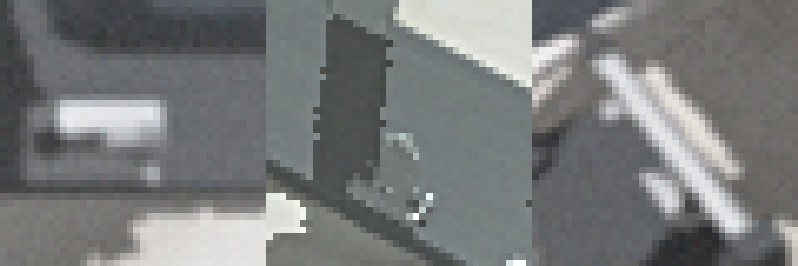

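apply_moves([
  {"dp":[0.001,-0.0002,0],"yaw":0},
  {"dp":[0.002,-0.0004,0],"yaw":0},
  {"dp":[0.002,-0.0004,0],"yaw":0},
  {"dp":[0.002,-0.0004,0],"yaw":0},
])

```text
time_s: 16.22
tcp_pos: [0.5484, -0.2467, 0.305]
eef_rot: [180.0, 0.0, -11.0]
contact_force: [0.9, -0.2, -3.4]
gripper_width: 0.0225
gripper_force: 60.0
```

```bash
python3 chk.py
```

```text
16.2167 tcp rail [-0.0696  0.0861  0.09  ] -11.04455877255178 F [ 0.8575 -0.1799 -3.3703] [0.0315 0.2035 0.0014] w 0.022531215332067814
x -0.0246 z 0.0137 n 106 | x -0.0196 z 0.0108 n 193 | x -0.0146 z 0.0072 n 209 | x -0.0096 z 0.0101 n 230 | x -0.0046 z 0.0132 n 237 | x 0.0004 z 0.0159 n 262 | x 0.0054 z 0.014 n 254 | x 0.0104 z 0.0066 n 198 | 
hook y [0.057  0.1149]
tilt (278, np.float64(12.362978705505), np.float64(-0.06317728773626838))
```

apply_moves([
  {"dp":[0,0,-0.001],"yaw":0},
  {"dp":[-0.002,0.0004,-0.001],"yaw":0},
  {"dp":[-0.004,0.0008,-0.001],"yaw":0},
  {"dp":[-0.0055,0.0011,-0.001],"yaw":0},
  {"dp":[-0.007,0.0014,-0.001],"yaw":0},
  {"dp":[-0.0075,0.0015,-0.001],"yaw":0},
  {"dp":[-0.0075,0.0015,-0.001],"yaw":0},
  {"dp":[-0.0075,0.0015,-0.001],"yaw":0},
  {"dp":[-0.0075,0.0015,-0.001],"yaw":0},
], squeeze=35)

```text
time_s: 17.12
tcp_pos: [0.5451, -0.2451, 0.3026]
eef_rot: [-179.9, -0.4, -11.0]
contact_force: [16.8, -5.0, -18.5]
gripper_width: 0.023
gripper_force: 35.0
```

```bash
python3 chk.py
```

```text
17.1167 tcp rail [-0.0731  0.087   0.0876] -11.037354295310923 F [ 16.7827  -4.9638 -18.4733] [-2.0568 -6.1719 -0.0945] w 0.02301735126872162
x -0.0281 z 0.0134 n 110 | x -0.0231 z 0.0106 n 196 | x -0.0181 z 0.007 n 203 | x -0.0131 z 0.0077 n 224 | x -0.0081 z 0.0108 n 237 | x -0.0031 z 0.0144 n 273 | x 0.0019 z 0.0145 n 240 | x 0.0069 z 0.0084 n 238 | x 0.0119 z 0.0035 n 68 | 
hook y [0.0583 0.1161]
tilt (279, np.float64(10.910499633877265), np.float64(-0.05511475434162897))
```

apply_moves([
  {"dp":[0.0015,-0.0003,0],"yaw":0},
  {"dp":[0.003,-0.0006,0],"yaw":0},
  {"dp":[0.0045,-0.0009,0],"yaw":0},
  {"dp":[0.006,-0.0012,0],"yaw":0},
  {"dp":[0.006,-0.0012,0],"yaw":0},
  {"dp":[0.006,-0.0012,0],"yaw":0},
])

```text
time_s: 17.77
tcp_pos: [0.5469, -0.2463, 0.3039]
eef_rot: [180.0, 0.0, -11.0]
contact_force: [-0.4, -0.3, -4.0]
gripper_width: 0.023
gripper_force: 35.0
```

```bash
python3 chk.py
```

```text
17.7667 tcp rail [-0.0711  0.0862  0.0889] -11.042758625864222 F [-0.3677 -0.3033 -3.9609] [ 0.0082  0.0783 -0.0054] w 0.02302679471298449
x -0.0261 z 0.0128 n 104 | x -0.0211 z 0.0099 n 193 | x -0.0161 z 0.0061 n 210 | x -0.0111 z 0.0089 n 231 | x -0.0061 z 0.0121 n 238 | x -0.0011 z 0.0147 n 263 | x 0.0039 z 0.0134 n 253 | x 0.0089 z 0.0061 n 199 | 
hook y [0.0573 0.115 ]
tilt (286, np.float64(12.501825372073817), np.float64(-0.0625935068552454))
```

apply_moves([
  {"dp":[0.0012,-0.0002,0.006],"yaw":0},
  {"dp":[0.0031,-0.0006,0.015],"yaw":0},
  {"dp":[0.0052,-0.001,0.025],"yaw":0},
  {"dp":[0.0073,-0.0014,0.035],"yaw":0},
  {"dp":[0.0094,-0.0018,0.045],"yaw":0},
  {"dp":[0.005,-0.001,0.046],"yaw":0},
  {"dp":[-0.001,0.0002,0.047],"yaw":0},
  {"dp":[-0.0073,0.0014,0.0485],"yaw":0},
  {"dp":[-0.0073,0.0014,0.0485],"yaw":0},
  {"dp":[-0.0073,0.0014,0.0485],"yaw":0},
], squeeze=50)

```text
time_s: 18.75
tcp_pos: [0.539, -0.2448, 0.3523]
eef_rot: [-180.0, 0.0, -11.0]
contact_force: [0.1, 0.3, -4.2]
gripper_width: 0.0228
gripper_force: 50.0
```

```bash
python3 chk.py
```

```text
18.75 tcp rail [-0.0792  0.0862  0.1373] -11.04461339218609 F [ 0.123   0.3348 -4.2008] [ 0.0067 -0.017   0.006 ] w 0.022753062387548838
x -0.0342 z 0.0616 n 101 | x -0.0292 z 0.0588 n 194 | x -0.0242 z 0.0549 n 209 | x -0.0192 z 0.0573 n 231 | x -0.0142 z 0.0606 n 235 | x -0.0092 z 0.0636 n 261 | x -0.0042 z 0.0624 n 254 | x 0.0008 z 0.0551 n 210 | x 0.0058 z 0.0513 n 24 | 
hook y [0.0708 0.1011]
tilt (288, np.float64(10.602276357399418), np.float64(-0.06278792001562185))
```

apply_moves([
  {"dp":[0,0,-0.004],"yaw":0},
  {"dp":[0,0,-0.008],"yaw":0},
  {"dp":[0,0,-0.011],"yaw":0},
  {"dp":[0,0,-0.014],"yaw":0},
  {"dp":[0,0,-0.014],"yaw":0},
  {"dp":[0,0,-0.014],"yaw":0},
], squeeze=35)

```text
time_s: 19.4
tcp_pos: [0.5401, -0.245, 0.338]
eef_rot: [180.0, 0.0, -11.0]
contact_force: [-0.3, -0.3, -3.8]
gripper_width: 0.0229
gripper_force: 35.0
```

```bash
python3 chk.py
```

```text
19.4 tcp rail [-0.0781  0.0862  0.123 ] -11.041678165661754 F [-0.3449 -0.3297 -3.7967] [-0.0287 -0.1212  0.0086] w 0.022867996739265158
x -0.0331 z 0.0483 n 92 | x -0.0281 z 0.0454 n 205 | x -0.0231 z 0.0415 n 205 | x -0.0181 z 0.0432 n 231 | x -0.0131 z 0.0467 n 236 | x -0.0081 z 0.0499 n 259 | x -0.0031 z 0.0491 n 261 | x 0.0019 z 0.0424 n 230 | x 0.0069 z 0.0376 n 38 | 
hook y [0.0705 0.101 ]
tilt (279, np.float64(11.56984885292829), np.float64(-0.0653633061127564))
```

apply_moves([
  {"dp":[0,0,-0.002],"yaw":0},
  {"dp":[0,0,-0.004],"yaw":0},
  {"dp":[0,0,-0.006],"yaw":0},
  {"dp":[0,0,-0.006],"yaw":0},
  {"dp":[0,0,-0.006],"yaw":0},
])

```text
time_s: 19.97
tcp_pos: [0.5402, -0.2449, 0.3322]
eef_rot: [-180.0, -0.0, -11.0]
contact_force: [2.1, -0.8, -3.6]
gripper_width: 0.023
gripper_force: 35.0
```

```bash
python3 chk.py
```

```text
19.9667 tcp rail [-0.078   0.0862  0.1172] -11.045239054811749 F [ 2.1141 -0.8228 -3.5896] [-0.1182 -0.6782 -0.0315] w 0.02299619573939033
x -0.033 z 0.0448 n 110 | x -0.028 z 0.0421 n 207 | x -0.023 z 0.0382 n 209 | x -0.018 z 0.0376 n 224 | x -0.013 z 0.0415 n 237 | x -0.008 z 0.0451 n 276 | x -0.003 z 0.0459 n 247 | x 0.002 z 0.0412 n 242 | x 0.007 z 0.0357 n 116 | 
hook y [0.0705 0.1009]
tilt (268, np.float64(9.916719677296863), np.float64(-0.05508574132816718))
```

apply_moves([
  {"dp":[0,0,-0.0015],"yaw":0},
  {"dp":[0,0,-0.003],"yaw":0},
  {"dp":[0,0,-0.0045],"yaw":0},
  {"dp":[0,0,-0.0045],"yaw":0},
  {"dp":[0,0,-0.0045],"yaw":0},
])

```text
time_s: 20.53
tcp_pos: [0.5401, -0.2449, 0.3277]
eef_rot: [180.0, -0.0, -11.0]
contact_force: [2.5, -0.6, -2.1]
gripper_width: 0.0225
gripper_force: 35.0
```

```bash
python3 chk.py
```

```text
20.5333 tcp rail [-0.0781  0.0862  0.1127] -11.041518417494299 F [ 2.5342 -0.636  -2.1477] [-0.1627 -0.7563  0.0531] w 0.02254378501043237
x -0.0331 z 0.0421 n 112 | x -0.0281 z 0.0396 n 196 | x -0.0231 z 0.0361 n 219 | x -0.0181 z 0.0336 n 220 | x -0.0131 z 0.0374 n 240 | x -0.0081 z 0.0414 n 278 | x -0.0031 z 0.0435 n 243 | x 0.0019 z 0.0403 n 245 | x 0.0069 z 0.0342 n 204 | 
hook y [0.0706 0.1009]
tilt (272, np.float64(8.643012681447878), np.float64(-0.04772324156273704))
```

apply_moves([
  {"dp":[0,0,-0.0015],"yaw":0},
  {"dp":[0,0,-0.003],"yaw":0},
  {"dp":[0,0,-0.003],"yaw":0},
  {"dp":[0,0,-0.003],"yaw":0},
])

```text
time_s: 21.02
tcp_pos: [0.54, -0.2449, 0.3247]
eef_rot: [-180.0, -0.0, -11.0]
contact_force: [2.2, -0.7, -1.8]
gripper_width: 0.0233
gripper_force: 35.0
```

apply_moves([
  {"dp":[0,0,0],"yaw":0},
  {"dp":[0,0,0],"yaw":0},
  {"dp":[0,0,0.004],"yaw":0},
  {"dp":[0,0,0.01],"yaw":0},
  {"dp":[0,0,0.016],"yaw":0},
  {"dp":[0,0,0.022],"yaw":0},
  {"dp":[0,0,0.022],"yaw":0},
  {"dp":[0,0,0.022],"yaw":0},
], squeeze=60)

```text
time_s: 21.68
tcp_pos: [0.5399, -0.2449, 0.3472]
eef_rot: [-180.0, -0.0, -11.0]
contact_force: [1.1, -0.7, -4.4]
gripper_width: 0.0228
gripper_force: 60.0
```

```bash
python3 chk.py
```

```text
21.6833 tcp rail [-0.0783  0.0862  0.1322] -11.046305876775973 F [ 1.0754 -0.7403 -4.4404] [ 0.0135 -0.1007  0.0535] w 0.02280600469867235
x -0.0333 z 0.0579 n 92 | x -0.0283 z 0.0551 n 219 | x -0.0233 z 0.0512 n 202 | x -0.0183 z 0.0526 n 229 | x -0.0133 z 0.056 n 238 | x -0.0083 z 0.0592 n 245 | x -0.0033 z 0.0588 n 274 | x 0.0017 z 0.0521 n 232 | x 0.0067 z 0.0477 n 37 | 
hook y [0.071  0.1011]
tilt (291, np.float64(12.009039835979262), np.float64(-0.06931835119599689))
```

The tilt keeps sagging back to ~12°, which leaves too little room at the pointer. Step 2 has been met, so I'll go back to the stand and regrasp with a deeper, steadier overlap and a smaller tilt.

apply_moves([
  {"dp":[-0.006,0.0012,0.0012],"yaw":0},
  {"dp":[-0.015,0.003,0.003],"yaw":0},
  {"dp":[-0.027,0.0052,0.0055],"yaw":0},
  {"dp":[-0.04,0.0078,0.008],"yaw":0},
  {"dp":[-0.053,0.0103,0.014],"yaw":0},
  {"dp":[-0.058,0.014,0.028],"yaw":0},
  {"dp":[-0.058,0.02,0.046],"yaw":0},
  {"dp":[-0.057,0.032,0.06],"yaw":1},
  {"dp":[-0.056,0.05,0.068],"yaw":2},
  {"dp":[-0.055,0.07,0.068],"yaw":3},
  {"dp":[-0.054,0.092,0.068],"yaw":4},
  {"dp":[-0.053,0.114,0.068],"yaw":5},
  {"dp":[-0.052,0.138,0.068],"yaw":7},
  {"dp":[-0.051,0.162,0.068],"yaw":9},
  {"dp":[-0.05,0.186,0.068],"yaw":11},
  {"dp":[-0.049,0.21,0.068],"yaw":13},
  {"dp":[-0.048,0.234,0.068],"yaw":15},
  {"dp":[-0.047,0.258,0.068],"yaw":17},
  {"dp":[-0.046,0.282,0.068],"yaw":18},
  {"dp":[-0.045,0.306,0.068],"yaw":19},
])

```text
time_s: 23.5
tcp_pos: [0.4936, 0.0617, 0.4159]
eef_rot: [-180.0, -0.1, 8.0]
contact_force: [-0.4, 0.2, -3.7]
gripper_width: 0.0226
gripper_force: 60.0
```

apply_moves([
  {"dp":[0.001,0.024,0],"yaw":1},
  {"dp":[0.002,0.048,0],"yaw":2},
  {"dp":[0.003,0.072,0],"yaw":3},
  {"dp":[0.004,0.096,0],"yaw":4},
  {"dp":[0.006,0.12,0],"yaw":5},
  {"dp":[0.008,0.144,0],"yaw":6},
  {"dp":[0.01,0.168,0],"yaw":7},
  {"dp":[0.012,0.192,0],"yaw":8},
  {"dp":[0.014,0.212,0],"yaw":9},
  {"dp":[0.016,0.228,-0.005],"yaw":10},
  {"dp":[0.018,0.238,-0.015],"yaw":10},
  {"dp":[0.02,0.2435,-0.03],"yaw":10},
  {"dp":[0.02,0.2435,-0.045],"yaw":10},
  {"dp":[0.02,0.2435,-0.054],"yaw":10},
  {"dp":[0.02,0.2435,-0.056],"yaw":10},
  {"dp":[0.02,0.2435,-0.056],"yaw":10},
  {"dp":[0.02,0.2435,-0.056],"yaw":10},
])

```text
time_s: 24.92
tcp_pos: [0.5153, 0.3043, 0.3596]
eef_rot: [-180.0, -0.1, 17.9]
contact_force: [-0.3, 0.2, -3.6]
gripper_width: 0.0225
gripper_force: 60.0
```

Run:
```python
from h import *
np.set_printoptions(precision=4,suppress=True)
ex,ey=fr(18); s,c=wcap(); t=s["tcp_pos"]; X,Y=t[:2]@ex-.7005,t[:2]@ey
print(s["time_s"],t,"stand",X,Y-.1305,t[2]-.215,s["eef_rot"][2],s["contact_force"])
w=cloud(c); x=w[...,:2]@ex-.7005; y=w[...,:2]@ey-Y; z=w[...,2]-.215
m=(abs(y)<.012)&(x-X>.045)&(x-X<.1)&(z-t[2]+.215>-.11)&(z-t[2]+.215<-.05)
for a in np.arange(.055,.095,.005):
    q=m&(abs(x-X-a)<.0025)
    if q.sum()>5: print("x",round(X+a,4),"z",np.median(z[q]).round(4),end=" | ")
m2=(abs(y)<.03)&(x-X>.05)&(x-X<.09)&(z-t[2]+.215>-.09)&(z-t[2]+.215<-.055)
print("hook y",np.percentile(y[m2]+Y-.1305,[1,99]))
```

```text
24.9167 [0.5153 0.3043 0.3596] stand -0.11639289034807454 -0.00033201717682140863 0.14461579660871268 17.935480367907818 [-0.2629  0.1973 -3.5933]
x -0.0614 z 0.0624 | x -0.0564 z 0.065 | x -0.0514 z 0.0681 | x -0.0464 z 0.0712 | x -0.0414 z 0.0701 | x -0.0364 z 0.0627 | hook y [-0.0155  0.0146]
```

apply_moves([
  {"dp":[0.009,0.0029,-0.002],"yaw":0},
  {"dp":[0.02,0.0065,-0.0045],"yaw":0},
  {"dp":[0.032,0.0104,-0.007],"yaw":0},
  {"dp":[0.044,0.0143,-0.01],"yaw":0},
  {"dp":[0.0545,0.0177,-0.0125],"yaw":0},
  {"dp":[0.0545,0.0177,-0.0125],"yaw":0},
  {"dp":[0.053,0.0172,-0.02],"yaw":0},
  {"dp":[0.0515,0.0167,-0.028],"yaw":0},
  {"dp":[0.0499,0.0162,-0.036],"yaw":0},
  {"dp":[0.0483,0.0157,-0.044],"yaw":0},
  {"dp":[0.0464,0.0151,-0.0535],"yaw":0},
  {"dp":[0.0464,0.0151,-0.0535],"yaw":0},
  {"dp":[0.0464,0.0151,-0.0535],"yaw":0},
])

```text
time_s: 26.05
tcp_pos: [0.5608, 0.3194, 0.3047]
eef_rot: [180.0, 0.1, 18.0]
contact_force: [-0.6, -0.2, -3.1]
gripper_width: 0.0226
gripper_force: 60.0
```

apply_moves([
  {"dp":[0,0,0],"yaw":0},
  {"dp":[0,0,0],"yaw":0},
  {"dp":[-0.001,-0.0003,-0.003],"yaw":0},
  {"dp":[-0.003,-0.001,-0.006],"yaw":0},
  {"dp":[-0.005,-0.0016,-0.009],"yaw":0},
  {"dp":[-0.007,-0.0022,-0.012],"yaw":0},
  {"dp":[-0.009,-0.0028,-0.0145],"yaw":0},
  {"dp":[-0.0105,-0.0034,-0.0165],"yaw":0},
  {"dp":[-0.0105,-0.0034,-0.0165],"yaw":0},
  {"dp":[-0.0105,-0.0034,-0.0165],"yaw":0},
], squeeze=5)

```text
time_s: 26.88
tcp_pos: [0.5507, 0.3162, 0.2889]
eef_rot: [180.0, 0.0, 18.0]
contact_force: [-1.0, -0.0, 0.5]
gripper_width: 0.024
gripper_force: 5.0
```

Run:
```python
from h import *
np.set_printoptions(precision=4,suppress=True)
ex,ey=fr(18); s=get_state(); t=s["tcp_pos"]; print(s["time_s"],"stand",t[:2]@ex-.7005,t[:2]@ey-.1305,t[2]-.215,s["contact_force"],s["gripper_width"])
c=cams.capture("scene"); print(tilt(c,18,.7005,.1305))
```

```text
26.8833 stand -0.07901964537312012 8.104525630833748e-05 0.0738729447194956 [-0.9662 -0.0328  0.5189] 0.023970848641219993
(196, np.float64(2.979264272660045), np.float64(-0.024661775836321162))
```

apply_moves([
  {"dp":[0,0,0],"yaw":0},
  {"dp":[0,0,0],"yaw":0},
  {"dp":[0,0,0],"yaw":0},
  {"dp":[0,0,0],"yaw":0},
  {"dp":[0.0005,0,-0.003],"yaw":0},
  {"dp":[0.0005,0,-0.006],"yaw":0},
  {"dp":[0.0005,0,-0.006],"yaw":0},
  {"dp":[0.0005,0,-0.006],"yaw":0},
  {"dp":[0.0005,0,-0.006],"yaw":0},
  {"dp":[0.0005,0,-0.006],"yaw":0},
], grip=0.2)

```text
time_s: 27.77
tcp_pos: [0.5514, 0.3163, 0.2828]
eef_rot: [180.0, -0.0, 18.0]
contact_force: [0.5, -1.3, 0.7]
gripper_width: 0.0352
gripper_force: 0.0
```

apply_moves([
  {"dp":[0,0,0],"yaw":0},
  {"dp":[0,0,0],"yaw":0},
  {"dp":[0,0,0],"yaw":0},
  {"dp":[0,0,0],"yaw":0},
  {"dp":[0,0,0],"yaw":0},
], grip=1, squeeze=5)

```text
time_s: 28.18
tcp_pos: [0.5513, 0.3163, 0.2828]
eef_rot: [-180.0, -0.0, 18.0]
contact_force: [-0.4, 0.4, -0.1]
gripper_width: 0.0238
gripper_force: 5.0
```

Run:
```python
from h import *
np.set_printoptions(precision=4,suppress=True)
ex,ey=fr(18); s=get_state(); t=s["tcp_pos"]; print(s["time_s"],"stand",t[:2]@ex-.7005,t[:2]@ey-.1305,t[2]-.215,s["contact_force"],s["gripper_width"],s["gripper_force"])
c=cams.capture("scene"); print(tilt(c,18,.7005,.1305))
```

```text
28.1833 stand -0.07839660029694362 -3.5515974376315596e-05 0.06784098854484424 [-0.4213  0.3957 -0.0655] 0.0238375663845665 4.993214160203934
(195, np.float64(1.946127737841313), np.float64(-0.021007965703564724))
```

apply_moves([
  {"dp":[0.0012,0.0004,0.0018],"yaw":0},
  {"dp":[0.0024,0.0008,0.0036],"yaw":0},
  {"dp":[0.0035,0.0011,0.0055],"yaw":0},
  {"dp":[0.0035,0.0011,0.0055],"yaw":0},
  {"dp":[0.0035,0.0011,0.0055],"yaw":0},
])

```text
time_s: 28.65
tcp_pos: [0.555, 0.3175, 0.2883]
eef_rot: [-180.0, -0.0, 18.0]
contact_force: [0.7, 0.3, -0.6]
gripper_width: 0.0238
gripper_force: 5.0
```

apply_moves([
  {"dp":[0,0,0],"yaw":0},
  {"dp":[0,0,0],"yaw":0},
  {"dp":[0,0,0],"yaw":0},
  {"dp":[0.0006,0.0002,0.005],"yaw":0},
  {"dp":[0.0013,0.0004,0.011],"yaw":0},
  {"dp":[0.0022,0.0007,0.019],"yaw":0},
  {"dp":[0.0034,0.0011,0.029],"yaw":0},
  {"dp":[0.0046,0.0015,0.039],"yaw":0},
  {"dp":[0.0056,0.0018,0.048],"yaw":0},
  {"dp":[0.0056,0.0018,0.048],"yaw":0},
  {"dp":[0.0056,0.0018,0.048],"yaw":0},
], squeeze=60)

```text
time_s: 29.57
tcp_pos: [0.5607, 0.3194, 0.3371]
eef_rot: [-179.9, -0.1, 18.0]
contact_force: [-0.2, 0.6, -3.7]
gripper_width: 0.0234
gripper_force: 60.0
```

```bash
cat > chs.py <<'E'
from h import *
np.set_printoptions(precision=4,suppress=True)
ex,ey=fr(18); s,c=wcap(); k=cams.capture("scene"); t=s["tcp_pos"]; X,Y=t[:2]@ex-.7005,t[:2]@ey
print(s["time_s"],t,"stand",X,Y-.1305,t[2]-.215,s["contact_force"],s["moment"])
w=cloud(c); x=w[...,:2]@ex-.7005; y=w[...,:2]@ey-Y; z=w[...,2]-.215
m=(abs(y)<.012)&(x-X>.045)&(x-X<.1)&(z-t[2]+.215>-.11)&(z-t[2]+.215<-.04)
for a in np.arange(.055,.095,.005):
    q=m&(abs(x-X-a)<.0025)
    if q.sum()>5: print("x",round(X+a,4),"z",np.median(z[q]).round(4),end=" | ")
print(tilt(k,18,.7005+X+.073,Y,zlo=max(.03,t[2]-.27),zhi=t[2]-.11))
E
python3 chs.py
```

```text
29.5667 [0.5607 0.3194 0.3371] stand -0.06854291529914724 2.855017542549576e-05 0.12211097753048608 [-0.1728  0.6261 -3.7281] [-0.1763  0.3262  0.0374]
x -0.0135 z 0.0505 | x -0.0085 z 0.0483 | x -0.0035 z 0.0523 | x 0.0015 z 0.0562 | x 0.0065 z 0.0582 | x 0.0115 z 0.0545 | x 0.0165 z 0.049 | x 0.0215 z 0.0161 | (191, np.float64(7.035865527363298), np.float64(-0.04861243202888975))
```

apply_moves([
  {"dp":[-0.008,-0.0026,0.001],"yaw":0},
  {"dp":[-0.018,-0.006,0.002],"yaw":0},
  {"dp":[-0.03,-0.01,0.0035],"yaw":0},
  {"dp":[-0.042,-0.014,0.006],"yaw":0},
  {"dp":[-0.05,-0.0165,0.01],"yaw":0},
  {"dp":[-0.052,-0.02,0.022],"yaw":0},
  {"dp":[-0.053,-0.03,0.038],"yaw":0},
  {"dp":[-0.054,-0.042,0.055],"yaw":-1},
  {"dp":[-0.055,-0.06,0.065],"yaw":-2},
  {"dp":[-0.057,-0.08,0.065],"yaw":-3},
  {"dp":[-0.059,-0.102,0.065],"yaw":-4},
  {"dp":[-0.061,-0.124,0.065],"yaw":-5},
  {"dp":[-0.063,-0.146,0.065],"yaw":-7},
  {"dp":[-0.065,-0.168,0.065],"yaw":-9},
  {"dp":[-0.067,-0.19,0.065],"yaw":-11},
  {"dp":[-0.069,-0.212,0.065],"yaw":-13},
  {"dp":[-0.071,-0.234,0.065],"yaw":-15},
  {"dp":[-0.073,-0.256,0.065],"yaw":-16},
  {"dp":[-0.074,-0.278,0.065],"yaw":-17},
  {"dp":[-0.075,-0.3,0.065],"yaw":-18},
])

```text
time_s: 31.33
tcp_pos: [0.4842, 0.0169, 0.4009]
eef_rot: [-180.0, 0.0, -0.2]
contact_force: [-0.2, 0.2, -3.0]
gripper_width: 0.0231
gripper_force: 60.0
```

apply_moves([
  {"dp":[-0.001,-0.022,0],"yaw":-1},
  {"dp":[-0.002,-0.044,0],"yaw":-2},
  {"dp":[-0.003,-0.066,0],"yaw":-3},
  {"dp":[-0.004,-0.088,0],"yaw":-4},
  {"dp":[-0.005,-0.11,0],"yaw":-5},
  {"dp":[-0.006,-0.132,0],"yaw":-6},
  {"dp":[-0.007,-0.154,0],"yaw":-7},
  {"dp":[-0.008,-0.176,0],"yaw":-8},
  {"dp":[-0.009,-0.198,0],"yaw":-9},
  {"dp":[-0.01,-0.218,0],"yaw":-10},
  {"dp":[-0.011,-0.234,0],"yaw":-11},
  {"dp":[-0.012,-0.246,0],"yaw":-11},
  {"dp":[-0.012,-0.253,0],"yaw":-11},
  {"dp":[-0.012,-0.253,0],"yaw":-11},
  {"dp":[-0.012,-0.253,0],"yaw":-11},
])

```text
time_s: 32.58
tcp_pos: [0.4731, -0.2338, 0.401]
eef_rot: [-180.0, 0.0, -11.1]
contact_force: [-0.2, 0.9, -3.5]
gripper_width: 0.0232
gripper_force: 60.0
```

```bash
python3 chk.py
```

```text
32.5833 tcp rail [-0.146   0.0843  0.186 ] -11.076838541361374 F [-0.1618  0.8631 -3.4736] [ 0.0334  0.2697 -0.0014] w 0.023242260322688613
x -0.101 z 0.1204 n 112 | x -0.096 z 0.1178 n 231 | x -0.091 z 0.1145 n 200 | x -0.086 z 0.1122 n 250 | x -0.081 z 0.1159 n 244 | x -0.076 z 0.1201 n 287 | x -0.071 z 0.122 n 294 | x -0.066 z 0.1185 n 252 | x -0.061 z 0.1126 n 196 | x -0.056 z 0.0794 n 13 | 
hook y [0.0687 0.0992]
tilt (311, np.float64(7.570319939795011), np.float64(-0.053585604522319814))
```

apply_moves([
  {"dp":[0.001,-0.0002,-0.015],"yaw":0},
  {"dp":[0.002,-0.0004,-0.033],"yaw":0},
  {"dp":[0.0033,-0.0007,-0.048],"yaw":0},
  {"dp":[0.0045,-0.0009,-0.055],"yaw":0},
  {"dp":[0.012,-0.0023,-0.056],"yaw":0},
  {"dp":[0.022,-0.0043,-0.0573],"yaw":0},
  {"dp":[0.033,-0.0064,-0.0587],"yaw":0},
  {"dp":[0.044,-0.0086,-0.0601],"yaw":0},
  {"dp":[0.055,-0.0107,-0.0615],"yaw":0},
  {"dp":[0.066,-0.0129,-0.0629],"yaw":0},
  {"dp":[0.0769,-0.015,-0.0643],"yaw":0},
  {"dp":[0.0769,-0.015,-0.0643],"yaw":0},
  {"dp":[0.0761,-0.0148,-0.071],"yaw":0},
  {"dp":[0.0753,-0.0146,-0.078],"yaw":0},
  {"dp":[0.0745,-0.0145,-0.085],"yaw":0},
  {"dp":[0.0737,-0.0143,-0.092],"yaw":0},
  {"dp":[0.0732,-0.0142,-0.0955],"yaw":0},
  {"dp":[0.0732,-0.0142,-0.0955],"yaw":0},
])

```text
time_s: 34.23
tcp_pos: [0.5458, -0.2478, 0.3047]
eef_rot: [-180.0, 0.1, -11.0]
contact_force: [-0.4, 0.3, -3.2]
gripper_width: 0.0233
gripper_force: 60.0
```

```bash
python3 chk.py
```

```text
34.2333 tcp rail [-0.072   0.0845  0.0897] -11.049072750392064 F [-0.3703  0.3319 -3.2412] [0.1381 0.2859 0.035 ] w 0.02333806493853186
x -0.027 z 0.0238 n 106 | x -0.022 z 0.0213 n 222 | x -0.017 z 0.0177 n 225 | x -0.012 z 0.0158 n 226 | x -0.007 z 0.0198 n 243 | x -0.002 z 0.0237 n 283 | x 0.003 z 0.0256 n 295 | x 0.008 z 0.0217 n 251 | x 0.013 z 0.0162 n 175 | x 0.018 z -0.0172 n 30 | 
hook y [0.0557 0.1132]
tilt (273, np.float64(7.344422418102696), np.float64(-0.04032710573816798))
```

apply_moves([
  {"dp":[-0.001,0.0002,-0.001],"yaw":0},
  {"dp":[-0.001,0.0002,-0.0015],"yaw":0},
  {"dp":[-0.0015,-0.0025,-0.0015],"yaw":0},
  {"dp":[-0.0027,-0.0086,-0.0015],"yaw":0},
  {"dp":[-0.0041,-0.0158,-0.0015],"yaw":0},
  {"dp":[-0.0056,-0.0235,-0.0015],"yaw":0},
  {"dp":[-0.0071,-0.0312,-0.0015],"yaw":0},
  {"dp":[-0.0086,-0.0389,-0.0015],"yaw":0},
  {"dp":[-0.0101,-0.0466,-0.0015],"yaw":0},
  {"dp":[-0.0112,-0.0523,-0.0015],"yaw":0},
  {"dp":[-0.0117,-0.0549,-0.0015],"yaw":0},
  {"dp":[-0.0117,-0.0549,-0.0015],"yaw":0},
])

```text
time_s: 35.38
tcp_pos: [0.5347, -0.3036, 0.3041]
eef_rot: [180.0, 0.0, -11.1]
contact_force: [0.9, 0.3, -4.1]
gripper_width: 0.0227
gripper_force: 60.0
```

```bash
python3 chk.py
```

```text
35.3833 tcp rail [-0.0722  0.0276  0.0891] -11.097087521700614 F [ 0.8512  0.3086 -4.0801] [-0.0072  0.2166  0.0156] w 0.02265698452571177
x -0.0272 z 0.0236 n 80 | x -0.0222 z 0.0209 n 160 | x -0.0172 z 0.0178 n 141 | x -0.0122 z 0.0155 n 177 | x -0.0072 z 0.0195 n 168 | x -0.0022 z 0.0233 n 192 | x 0.0028 z 0.0252 n 200 | x 0.0078 z 0.0217 n 172 | x 0.0128 z 0.0159 n 144 | x 0.0178 z -0.0181 n 21 | 
hook y [0.0235 0.0569]
tilt (254, np.float64(7.329509614720714), np.float64(-0.04022417698748523))
```

apply_moves([
  {"dp":[-0.0006,-0.003,0],"yaw":0},
  {"dp":[-0.0018,-0.0095,0],"yaw":0},
  {"dp":[-0.0034,-0.0175,0],"yaw":0},
  {"dp":[-0.0051,-0.026,0],"yaw":0},
  {"dp":[-0.0067,-0.0345,0],"yaw":0},
  {"dp":[-0.0084,-0.043,0],"yaw":0},
  {"dp":[-0.01,-0.0515,0],"yaw":0},
  {"dp":[-0.0117,-0.06,0],"yaw":0},
  {"dp":[-0.0133,-0.0685,0],"yaw":0},
  {"dp":[-0.015,-0.077,0],"yaw":0},
  {"dp":[-0.0165,-0.0845,0],"yaw":0},
  {"dp":[-0.0177,-0.091,0],"yaw":0},
  {"dp":[-0.0185,-0.095,0],"yaw":0},
  {"dp":[-0.0187,-0.0963,0],"yaw":0},
  {"dp":[-0.0187,-0.0963,0],"yaw":0},
  {"dp":[-0.0187,-0.0963,0],"yaw":0},
])

```text
time_s: 36.87
tcp_pos: [0.5163, -0.3991, 0.3042]
eef_rot: [-180.0, -0.0, -11.0]
contact_force: [0.4, -0.5, -3.2]
gripper_width: 0.0229
gripper_force: 60.0
```

```bash
cat > nose.py <<'E'
from h import *
import pickle
np.set_printoptions(precision=4,suppress=True)
ex,ey=fr(-11); k=cams.capture("scene"); s=get_state()
W=cloud(k); x=W[...,:2]@ex-.655; y=W[...,:2]@ey+.2236; z=W[...,2]
for lo,hi in((.05,.07),(.07,.09),(.09,.11),(.11,.13),(.13,.15),(.15,.17)):
    m=(z>lo)&(z<hi)&(x>-.07)&(x<.005)&(abs(y+.07)<.05)
    if m.sum()>4: print(lo,m.sum(),"y",np.percentile(y[m],[3,50,97]),"x",np.median(x[m]))
cv2.imwrite("pics/n_%d.png"%(s["time_s"]*10),cv2.resize(k["image"][180:310,310:440,::-1],(600,600),interpolation=cv2.INTER_CUBIC))
E
python3 chk.py; python3 nose.py; ls pics
```

```text
36.8667 tcp rail [-0.0721 -0.0696  0.0892] -11.038146964098294 F [ 0.4288 -0.5268 -3.1598] [ 0.0241  0.2388 -0.0253] w 0.022938020825087776
0.05 97 y [-0.0965 -0.0722 -0.0441] x -0.03403189580622856
0.07 127 y [-0.0968 -0.0728 -0.0411] x -0.030497706780164946
0.09 118 y [-0.0968 -0.0749 -0.0417] x -0.027656120642513216
0.11 117 y [-0.096  -0.0725 -0.04  ] x -0.025620981267114873
0.13 125 y [-0.0959 -0.072  -0.0417] x -0.023210294008669807
0.15 129 y [-0.0957 -0.074  -0.0408] x -0.019914371958732913
ins.png
lift.png
n_370.png
ptr.png
r1.png
sc.png
scene0.png
sd.png
side0.png
w1.pngTraceback (most recent call last):
  File "chk.py", line 12, in <module>
    q=m&(z>z[m].max()-.012); print()
           ~~~~~~~~^^
    return umr_maximum(a, axis, None, out, keepdims, initial, where)
ValueError: zero-size array to reduction operation maximum which has no identity
```

apply_moves([
  {"dp":[-0.0002,-0.0008,-0.0008],"yaw":0},
  {"dp":[-0.0002,-0.0008,-0.0017],"yaw":0},
  {"dp":[-0.0002,-0.0008,-0.0017],"yaw":0},
  {"dp":[-0.0002,-0.0008,-0.0017],"yaw":0},
])

```text
time_s: 37.4
tcp_pos: [0.516, -0.3999, 0.3024]
eef_rot: [-180.0, 0.0, -11.0]
contact_force: [-0.4, 0.3, -3.5]
gripper_width: 0.0229
gripper_force: 60.0
```

apply_moves([
  {"dp":[0,0,0],"yaw":0},
  {"dp":[0,0,0],"yaw":0},
  {"dp":[0,0,0],"yaw":0},
  {"dp":[0,0,0],"yaw":0},
  {"dp":[0,0,0],"yaw":0},
  {"dp":[0,0,0],"yaw":0},
  {"dp":[0,0,0],"yaw":0},
  {"dp":[0,0,0],"yaw":0},
], grip=-0.1)

```text
time_s: 38.07
tcp_pos: [0.5161, -0.4, 0.3026]
eef_rot: [180.0, -0.0, -11.0]
contact_force: [0.8, 0.7, -0.2]
gripper_width: 0.0483
gripper_force: 0.0
```

```bash
python3 nose.py; python3 -c "
from h import *
s=get_state(); print(s['time_s'],s['gripper_width'],s['contact_force'])"
```

```text
0.05 98 y [-0.0986 -0.0728 -0.044 ] x -0.012009363096959436
0.07 100 y [-0.0985 -0.0734 -0.0434] x -0.011584699274425792
0.09 97 y [-0.0982 -0.0735 -0.044 ] x -0.012114879807071932
0.11 102 y [-0.0985 -0.0741 -0.0441] x -0.011893746258419657
0.13 112 y [-0.0978 -0.0752 -0.043 ] x -0.01202405362292469
0.15 66 y [-0.0867 -0.0698 -0.0529] x -0.013840355481181177
38.1167 0.04816001929140867 [-0.24539477 -0.83011257  0.28975611]
```

apply_moves([
  {"dp":[-0.001,0,0.006],"yaw":0},
  {"dp":[-0.003,0.0005,0.02],"yaw":0},
  {"dp":[-0.008,0.0015,0.04],"yaw":0},
  {"dp":[-0.025,0.005,0.06],"yaw":0},
  {"dp":[-0.05,0.01,0.08],"yaw":0},
  {"dp":[-0.075,0.015,0.09],"yaw":0},
  {"dp":[-0.08,0.016,0.09],"yaw":0},
  {"dp":[-0.08,0.016,0.09],"yaw":0},
  {"dp":[-0.08,0.016,0.09],"yaw":0},
  {"dp":[-0.08,0.016,0.09],"yaw":0},
  {"dp":[-0.08,0.016,0.09],"yaw":0},
  {"dp":[-0.08,0.016,0.09],"yaw":0},
])

```text
time_s: 39.12
tcp_pos: [0.4366, -0.384, 0.3914]
eef_rot: [-180.0, 0.1, -11.0]
contact_force: [1.0, 0.1, -0.0]
gripper_width: 0.0481
gripper_force: 0.0
```

```bash
rm -f pics/n_*; python3 nose.py; ls pics | grep n_; mv pics/n_*.png pics/final.png
```

```text
0.05 101 y [-0.0979 -0.0711 -0.0436] x -0.011287535606168575
0.07 95 y [-0.0986 -0.0741 -0.0434] x -0.011775204315595311
0.09 104 y [-0.0987 -0.0745 -0.0441] x -0.011856467642446633
0.11 99 y [-0.0984 -0.0761 -0.0451] x -0.011866517677473376
0.13 112 y [-0.0973 -0.0736 -0.0435] x -0.011280180980755283
0.15 62 y [-0.0856 -0.0704 -0.0536] x -0.0131584694519985
n_391.png
```

View pics/final.png

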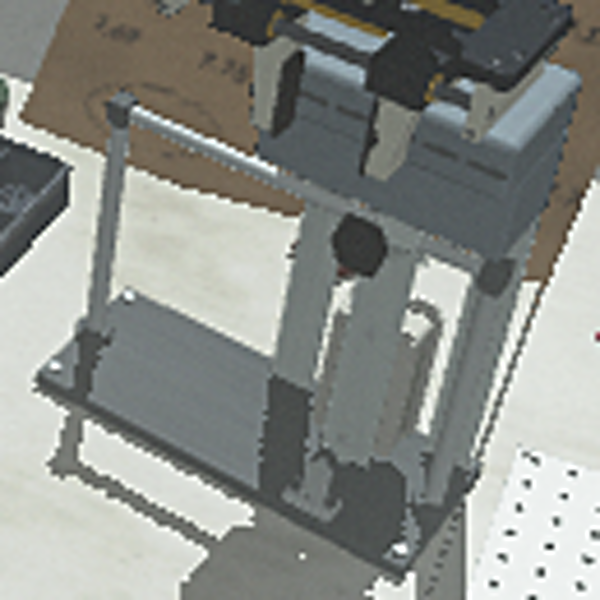

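The carrier hangs upright at (365,350) under the housing, with the plate centre at y -0.070 against the pointer at -0.0705. The gripper is clear, so I'm handing in.

```bash
python3 -c "
from h import *
print(r.close_job())"
```

```text
the job is handed in; nothing more can be done
None
```

I handed the job in at about 39 s: the carrier hangs upright and free on the curing rail under the lamp housing, its plate centre within about 1 mm of the pointer by my camera measurement. The hand-in gave no verdict. After first seating it on the rail I took the carrier back to the stand to regrip it at a smaller tilt, and at the end it dropped about 10 mm onto the rail on release.

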